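# One turn of the lidding press

### The job

Bring the press plate down onto the jar lid by pushing the press's hand wheel round clockwise, as seen from above, through exactly one full turn, so that its red handle has gone once round and stands at the yellow index mark again; do not run past the mark, and do not turn it backward. Push gently against the red handle with the fingertips or the outside of the fingers, without pinching or gripping it. Leave everything else on the bench where it stands, then draw back clear of the press.

Things in the scene. Friction and masses are not known exactly. Their poses are not given: they have to be found in the camera images.
- press: Lidding press, bolted to the bench: grey base disc 150 mm across, two steel columns, grey crosshead, and a hand wheel lying level on top; it stands left or right of the bench scale, turned any way about the vertical. Origin: centre of the base's underside on the bench; z up, and its -x axis points from the wheel's axis toward the yellow index mark. A small lidded jar stands fixed under its press plate.
- wheel (a joint): Angle of the hand wheel in rad about its upright axis, which passes through the press's origin. 0 at the start, with the handle at the index mark; it grows clockwise as seen from above, and one full turn is 6.283. The wheel turns freely past that in either direction. It turns stiffly (a push of about 5 N at the handle), does not spring back or coast, and lowers the press plate 6 mm a turn; the wheel itself stays at its height.
- wheel_hub (a point): Centre of the wheel, on its axis, in the plane of the rim, 180 mm above the bench. The dark steel rim is a 12 mm thick bar on a circle of 60 mm radius (its top 186 mm above the bench), with three spokes and a hub 32 mm across that rises to 192 mm; the end of the steel screw, 14 mm thick, stands on the axis up to 211 mm above the bench.
- handle_mid (a point): Middle of the red handle's length: an upright round grip, 18 mm thick, standing on the wheel rim where one spoke meets it, 60 mm from the wheel's axis. It reaches from the rim up to 230 mm above the bench; this point is 209 mm above the bench. It goes round with the wheel, and turns easily on its own pin.
- index_mark (a point): Top of the yellow index mark, a fixed upright tab 14 mm wide just outside the rim, 86 mm from the wheel's axis and 181 mm above the bench (lower than the rim's top). The handle stands beside it at the start.
- vial_open: Bystander, loose: small open amber vial, 29 mm across and 66 mm tall. Origin: centre of its underside.
- cap_1: Bystander, loose: small white ribbed cap, 24 mm. Origin: centre of its underside.
- dropper_near_2: Bystander, loose: amber dropper bottle with a black bulb, 33 mm across and 112 mm tall. Origin: centre of its underside.
- boston_3: Bystander, loose: amber bottle with a black screw cap, 49 mm across and 119 mm tall. Origin: centre of its underside.
- beaker_1: Bystander, loose: small clear beaker, 50 mm across and 55 mm tall. Origin: centre of its underside.
- bowl: Bystander, loose: blue stoneware bowl, 136 mm across and 68 mm high; it stands on the side of the scale where the press is not. Origin: centre of its underside.
- plum: Bystander, loose: dark red plum, 43 mm, lying in the blue bowl. Origin: centre of its underside.
- handle: The red handle as a part; origin in its foot on the wheel rim, 184 mm above the bench, 60 mm from the axis. A wall shelf hangs over the back of the bench, 0.75 m above it; its front edge is 0.62 m ahead of the robot base axis, so go up no farther than needed to clear the handle.

How it is judged:
By the outcome, as a careful person would: the job done as asked, in the order asked, and still so for the second after the job is handed in, with the robot touching nothing.
It also fails if it takes over 61 s, if anything falls off the work surface, if the arm or the gripper's body presses on something with over 40 N, if the wrist force passes 120 N, or if a joint passes its speed limit or range.

### The arm

A 6-joint arm with a two-finger parallel gripper is mounted at the origin on a cart in front of the work surface, level with it; the furniture and walls round the work are solid. World frame = base frame: x ahead of the robot, y to its left, z up, the work surface at z = 0. Lengths are in m, angles in rad, forces in N, time in s.
With the tool pointing down it reaches from about 0.35 to 0.775 m from the base axis. Payload 5.5 kg.
Tool frame: the origin (TCP) lies at the very end of the fingers, on their centre line; the grasp point (between the pads) lies 19 mm behind it; x points along the fingers, y is the direction in which the jaws open and shut, and the axes are right-handed (so a half turn about x gives the same grasp; the last joint's range is limited). The gripper opens to 85 mm and grips with 20 to 120 N. Pads are 22 mm wide; open, the fingers measure 114 mm over their backs; the gripper's body (76 mm by 85 mm) begins 54 mm behind the grasp point. The pads swing forward as they close: fully open they stand 13 mm farther back than shut.
Start: joints at [-1.305, 0.313, 0.046, 1.304, 0, 1.431], TCP at [0.227, -0.528, 0.231] pointing down, gripper open.
Joint ranges: [-2.76, 2.76], [-0.86, 1.69], [-1.03, 1.26], [-2.2, 2.34], [-1.47, 1.5], [-3.14, 3.14]. Speed limits (rad/s): [2.57, 2.57, 3.14, 3.14, 3.14, 3.14].

### API

Orientations are given as a unit quaternion [w, x, y, z].
In Python, from workcell import env gives the robot as it stands.
- The arm moves only by the tool drive_tool, never from a script. Its argument "plan" is a list that holds one entry, the list of rows, each a list of 7 numbers: the shift along the tool's x, y, z in cm, then the turn, a rotation vector about the tool's x, y, z in degrees, then the opening, from 0 (shut) to 1 (fully open). In form: [[[tx, ty, tz, wx, wy, wz, fingers], ...]]. A call has exactly 5 rows; each row shifts and turns the commanded pose from where the row before left it, along the tool's axes as they then stand; what a row does not reach is not made up. A row lasts 1/12 s, in which the tool goes at most 41.7 mm and 7.16 degrees, less where a joint would pass 70% of its speed; a pose out of reach is approached as far as the arm can. A call with a gripper value outside its range is refused whole. The fingers move at their own pace and stop on an object; "squeeze" is the grip in N (left out, the last holds). Time passes only in rows, so rows that do not move let the fingers close, or fill a call up. It gives the time, the measured TCP pose, the force and the opening at its end, in the units of the state.
- env.get_state(): the state, without advancing time (a new reading comes with each control period).
- env.read_camera(name): name is "scene" or "top"; returns the picture (384x512x3 uint8, red, green, blue); there is no depth.
- env.camera_model(name): a dict with "camera_matrix" (3x3 intrinsics, pixels), "camera_from_world" (4x4, takes a point from world to camera coordinates). Camera axes: x right, y down, z forward; pixel columns grow to the right and rows downward; lengths in m; the calibration is good to about 2 mm. A picture is of the moment at which its call begins. camera_model takes no time and is no camera call.
- env.hand_in(): hands the job in, once; it reports no verdict.
The state is a dict: "clock": time; "joint_pos": joint angles; "qvel": joint speeds; "tau": joint torques, N m; "tcp_pos": TCP position; "orientation": TCP orientation; "wrist_force": force on the tool from outside, world axes, zero at the start; "ft_torque": the same for the moment, N m; "finger_gap": finger opening in m.
Only numpy, scipy, OpenCV 4.12 (cv2) and the standard library are available. Lean on these libraries where they do the work, as an engineer would, in place of code of your own. Each camera call takes 0.05 s, during which the arm holds its last target.

## Working session

There is one attempt and no reset: what is moved stays moved. The work goes in short steps, Python scripts to look and compute and a tool call to move; the robot and the scene stay as the last step left them, time stands still between calls to the robot, and variables do not carry over. Pictures are saved under pics/ and viewed, and the job is handed in when it is done.

Besides the shell and the picture viewer there is one more tool, called after ">>>" in YAML: its name, and indented under it one key for each argument. drive_tool: Moves the arm, as the interface text tells. Its arguments: {"type":"object","properties":{"plan":{"type":"array","items":{"type":"array","items":{"type":"array","items":{"type":"number"}}}},"squeeze":{"type":"number"}},"required":["plan"]}

```bash
ls; mkdir -p pics; python3 - <<'E'
from workcell import env
import cv2
s=env.get_state(); print(s)
for n in("scene","top"):
    m=env.camera_model(n); print(n,m)
    cv2.imwrite(f"pics/{n}0.png",env.read_camera(n)[:,:,::-1])
E
```

```text
pics
{'clock': 0.0, 'joint_pos': array([-1.30461586e+00,  3.14041277e-01,  4.49484876e-02,  1.30359088e+00,
       -2.32015227e-05,  1.43120283e+00]), 'qvel': array([0.00176499, 0.00138437, 0.00184153, 0.00155117, 0.00105033,
       0.00155013]), 'tau': array([ 9.64690917e-04, -4.80630398e+01,  2.98531258e+01,  1.94424408e-02,
       -8.41482711e-05,  1.28632482e-05]), 'tcp_pos': array([ 0.22681892, -0.52780384,  0.23037315]), 'orientation': array([-0.14181508, -0.69255257, -0.14314592,  0.69265335]), 'wrist_force': array([-0.78240525,  0.22646664,  0.20319586]), 'ft_torque': array([-0.03056508, -0.01659185,  0.01494144]), 'finger_gap': 0.08544189542010096}
scene {'camera_matrix': array([[383.14418536,   0.        , 250.44697824],
       [  0.        , 383.14418536, 189.29075937],
       [  0.        ,   0.        ,   1.        ]]), 'camera_from_world': array([[-0.85419636, -0.51983956,  0.010743  ,  0.42598331],
       [-0.2626786 ,  0.41361618, -0.87173483,  0.23081627],
       [ 0.44871877, -0.74745467, -0.48986016,  1.61575601],
       [ 0.        ,  0.        ,  0.        ,  1.        ]])}
top {'camera_matrix': array([[435.38837577,   0.        , 251.41726877],
       [  0.        , 435.38837577, 195.0484683 ],
       [  0.        ,   0.        ,   1.        ]]), 'camera_from_world': array([[ 0.02958684, -0.99953761,  0.0070126 ,  0.03006243],
       [-0.99245745, -0.03021081, -0.11880877,  0.46380987],
       [ 0.11896569, -0.00344453, -0.99289239,  1.72202461],
       [ 0.        ,  0.        ,  0.        ,  1.        ]])}
```

```bash
python3 - <<'E'
import cv2
for n in("scene","top"):
    i=cv2.imread(f"pics/{n}0.png"); cv2.imwrite(f"pics/{n}0b.png",cv2.resize(i,(800,600),interpolation=cv2.INTER_CUBIC))
E
```

```text
(no output)
```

View pics/scene0b.png

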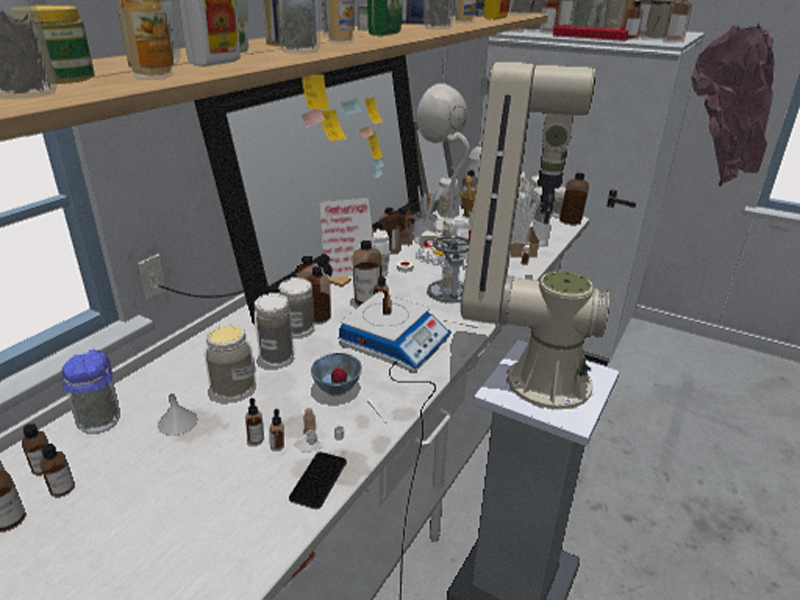

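View pics/top0b.png

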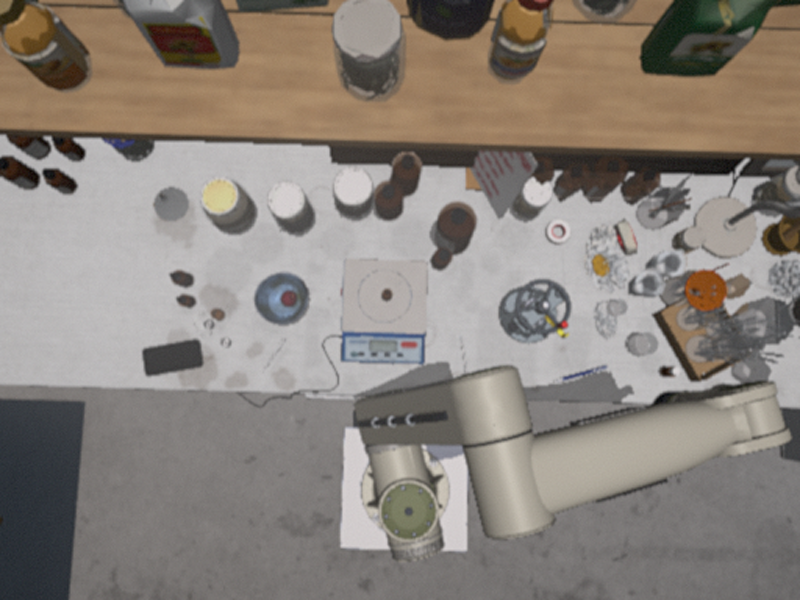

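The press is right of the scale in the top view, with the wheel at about (545,303). The red handle and yellow mark are at about (563,327) in the enlarged picture. I'll zoom in on both views.

```bash
python3 - <<'E'
import cv2,numpy as np
i=cv2.imread("pics/top0.png")[165:235,305:395]; a=cv2.resize(i,None,fx=8,fy=8,interpolation=cv2.INTER_CUBIC);cv2.imwrite("pics/topz.png",a)
i=cv2.imread("pics/scene0.png")[140:200,250:330]; cv2.imwrite("pics/scz.png",cv2.resize(i,None,fx=9,fy=9,interpolation=cv2.INTER_CUBIC))
E
```

```text
(no output)
```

View pics/topz.png

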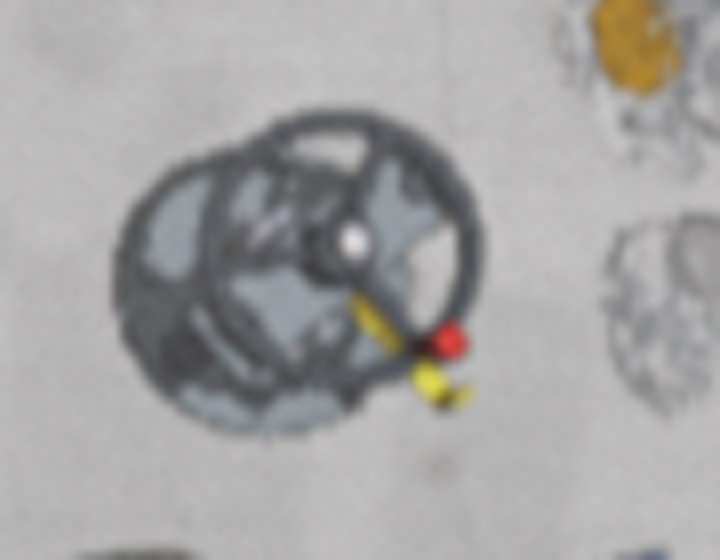

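View pics/scz.png

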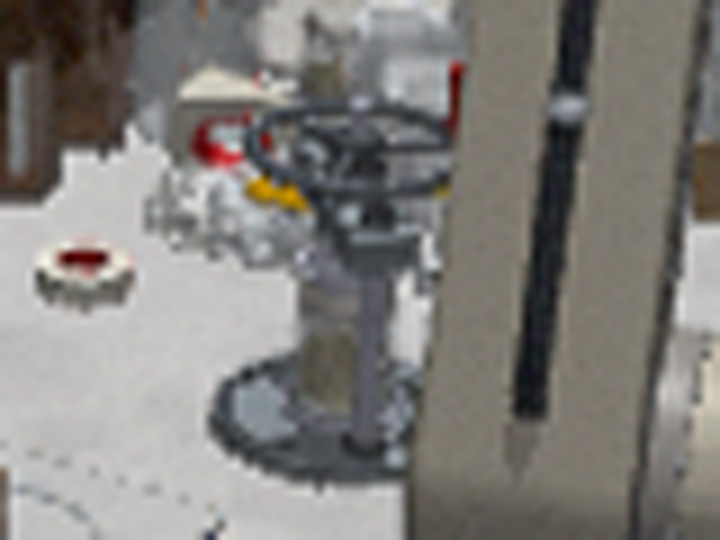

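```bash
cat > h.py <<'E'
import numpy as np,cv2
from workcell import env
def M(n):
    m=env.camera_model(n); return np.array(m["camera_matrix"]),np.array(m["camera_from_world"])
def back(n,u,v,z):
    K,T=M(n); R,t=T[:3,:3],T[:3,3]
    d=R.T@np.linalg.solve(K,[u,v,1]); c=-R.T@t
    return c+d*(z-c[2])/d[2]
def proj(n,P):
    K,T=M(n); P=np.atleast_2d(P); c=(T[:3,:3]@P.T).T+T[:3,3]; p=(K@c.T).T; return p[:,:2]/p[:,2:]
def snap(name,f):
    i=env.read_camera(name)[:,:,::-1].copy(); cv2.imwrite(f,i); return i
E
python3 - <<'E'
from h import *
f=lambda x,y:(305+(x+.5)/8-.5,165+(y+.5)/8-.5)
for nm,p,z in[("screw",(352,240),.211),("handle",(450,342),.230),("mark",(441,385),.181)]:
    print(nm,back("top",*f(*p),z))
# rim ellipse: extremes left 207? right 484, top 108
for p in[(484,245),(345,108)]: print(back("top",*f(*p),.184))
for p in[(115,275),(270,437)]: print("base",back("top",*f(*p),.0))
E
```

```text
screw [ 0.45312078 -0.3049337   0.211     ]
handle [ 0.40647937 -0.34420073  0.23      ]
mark [ 0.39149244 -0.35266655  0.181     ]
[ 0.45610689 -0.37161878  0.184     ]
[ 0.5176475  -0.30769211  0.184     ]
base [ 0.45840387 -0.23211575  0.        ]
base [ 0.37805371 -0.31177021  0.        ]
```

```bash
python3 - <<'E'
from h import *
from scipy.spatial.transform import Rotation as Ro
q=env.get_state()["orientation"]; print(np.round(Ro.from_quat([q[1],q[2],q[3],q[0]]).as_matrix(),3))
c=np.array([.4525,-.3055])
for n,box in(("top",(305,165,395,235)),("scene",(250,140,330,200))):
    i=cv2.imread(f"pics/{n}0.png"); s=8
    i=cv2.resize(i[box[1]:box[3],box[0]:box[2]],None,fx=s,fy=s,interpolation=cv2.INTER_CUBIC)
    def dr(P,col,closed=True):
        p=((proj(n,P)-box[:2]+.5)*s-.5).astype(np.int32); cv2.polylines(i,[p],closed,col,1)
    a=np.linspace(0,2*np.pi,80)
    C=lambda r,z,cc=c:np.c_[cc[0]+r*np.cos(a),cc[1]+r*np.sin(a),0*a+z]
    dr(C(.066,.18),(0,255,0));dr(C(.054,.18),(0,255,0));dr(C(.075,0),(255,0,255));dr(C(.007,.211),(255,0,0))
    f=np.radians(-140.5);h=c+.06*np.array([np.cos(f),np.sin(f)]);dr(C(.009,.23,h),(255,255,0));dr(C(.009,.19,h),(255,255,0))
    e=np.array([np.cos(f),np.sin(f)]);p=np.array([-e[1],e[0]]);dr(np.array([[*(c+.086*e+.007*p),.181],[*(c+.086*e-.007*p),.181]]),(255,0,0))
    cv2.imwrite(f"pics/{n}ov.png",i)
E
```

```text
[[-0.     0.395 -0.919]
 [ 0.002 -0.919 -0.395]
 [-1.    -0.002 -0.   ]]
```

View pics/topov.png

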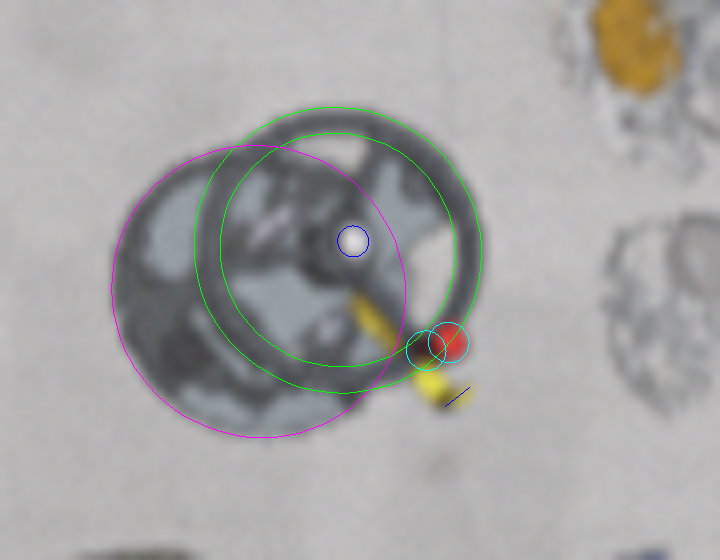

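View pics/sceneov.png

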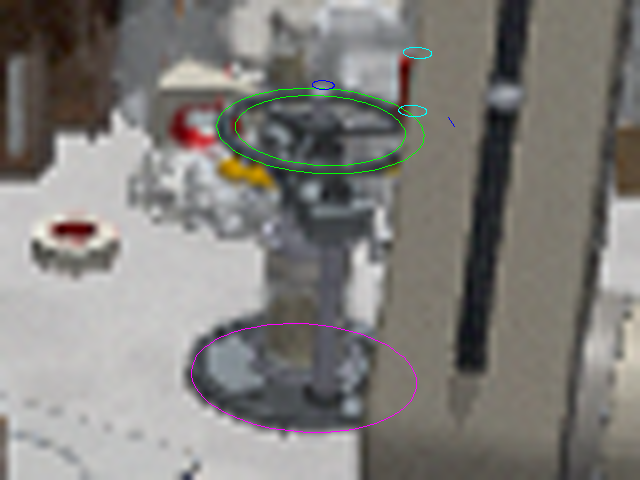

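Hub is at about (0.452, -0.3055). The handle and mark bearing is about -140.5°. I'll raise the tool, close the fingers, and turn it so a finger face is square to the starting push.

>>> drive_tool:
  plan:
    - [[-3, 0, 0, -5.4, 0, 0, 0], [0, 0, 0, -5.4, 0, 0, 0], [0, 0, -2, -5.4, 0, 0, 0], [0, 0, -4, 0, 0, 0, 0], [0, 0, -4, 0, 0, 0, 0]]
  squeeze: 20

```text
clock: 0.52
tcp_pos: [0.3052, -0.4662, 0.2607]
orientation: [-0.237, -0.666, -0.238, 0.666]
wrist_force: [0.9, -0.1, -0.1]
finger_gap: 0.0254
```

>>> drive_tool:
  plan:
    - [[0, 0, -3, 0, 0, 0, 0], [0, 0, -3, 0, 0, 0, 0], [0, 0, -2, 0, 0, 0, 0], [0, 0, 0, 0, 0, 0, 0], [0, 0, 0, 0, 0, 0, 0]]

```text
clock: 0.93
tcp_pos: [0.3677, -0.4146, 0.261]
orientation: [-0.239, -0.665, -0.24, 0.665]
wrist_force: [-0.3, -0.2, -0.6]
finger_gap: 0.0002
```

```bash
cat >> h.py <<'E'
from scipy.spatial.transform import Rotation as Ro
C0=np.array([.452,-.3055]); F0=np.radians(-140.5)
EZ=np.array([np.cos(F0),np.sin(F0)]); EY=np.array([-EZ[1],EZ[0]])
EY=-EY*np.sign(EY@np.array([-.636,.772])) 
def st():
    s=env.get_state(); p=s["tcp_pos"]; d=p[:2]-C0
    R=Ro.from_quat(np.roll(s["orientation"],-1)).as_matrix()
    print("t %.2f tcp %s hubframe y,z cm %.2f %.2f  gap %.4f F %s"%(s["clock"],np.round(p,4),d@EY*100,d@EZ*100,s["finger_gap"],np.round(s["wrist_force"],1)))
    print("tool in EY/EZ: y",np.round([R[:2,1]@EY,R[:2,1]@EZ,R[2,1]],3),"x",np.round(R[:,0],3)," q",np.round(s["joint_pos"],2))
    w=s["wrist_force"]; print("F y,z tool",round(w[:2]@EY,1),round(w[:2]@EZ,1))
E
python3 - <<'E'
from h import *
st()
for n,b in(("top",(290,150,400,250)),("scene",(230,100,350,210))):
    i=snap(n,f"pics/{n}1.png")[b[1]:b[3],b[0]:b[2]]; cv2.imwrite(f"pics/{n}1z.png",cv2.resize(i,None,fx=5,fy=5,interpolation=cv2.INTER_CUBIC))
E
```

```text
t 0.93 tcp [ 0.3677 -0.4146  0.261 ] hubframe y,z cm 3.06 13.45  gap 0.0002 F [-0.3 -0.2 -0.6]
tool in EY/EZ: y [ 1.    -0.002 -0.001] x [-0.001  0.    -1.   ]  q [-0.99  0.27  0.05  1.36 -0.    1.46]
F y,z tool -0.0 0.4
```

View pics/top1z.png

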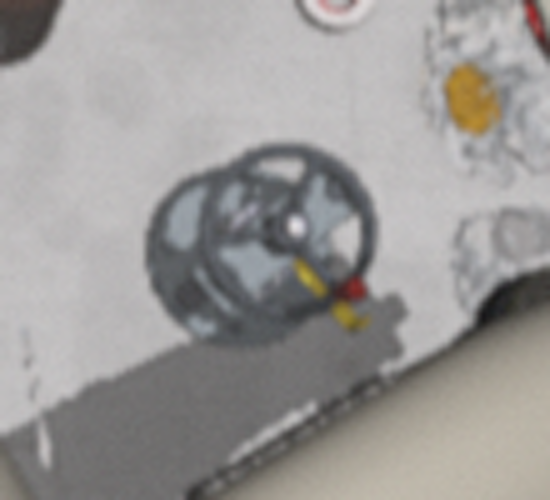

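View pics/scene1z.png

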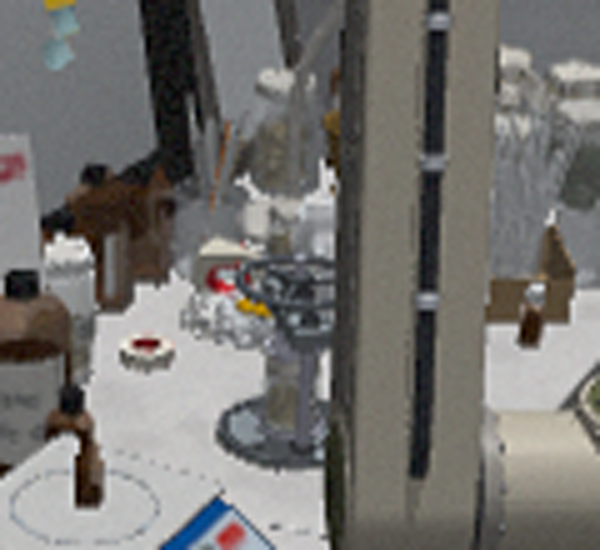

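Handle still stands at the mark in the top view, about (352,288) in the crop. The scene camera's view of it is blocked by the arm. Next I'll move in beside the handle on its far side and lower.

>>> drive_tool:
  plan:
    - [[0, 1.2, -2.5, 0, 0, 0, 0], [0, 0, -2.5, 0, 0, 0, 0], [0, 0, -2.45, 0, 0, 0, 0], [2, 0, 0, 0, 0, 0, 0], [2, 0, 0, 0, 0, 0, 0]]

```text
clock: 1.45
tcp_pos: [0.433, -0.3785, 0.2219]
orientation: [0.24, 0.666, 0.238, -0.665]
wrist_force: [0.0, -0.5, -0.7]
finger_gap: 0.0
```

>>> drive_tool:
  plan:
    - [[1.3, 0, 0, 0, 0, 0, 0], [0.9, 0, 0, 0, 0, 0, 0], [0, 0, 0, 0, 0, 0, 0], [0, -0.4, 0, 0, 0, 0, 0], [0, 0, 0, 0, 0, 0, 0]]

```text
clock: 1.87
tcp_pos: [0.4292, -0.3747, 0.2002]
orientation: [0.239, 0.666, 0.238, -0.666]
wrist_force: [0.1, -1.3, -0.1]
finger_gap: 0.0002
```

```bash
python3 - <<'E'
from h import *
st()
for n,b in(("top",(290,150,400,250)),("scene",(230,100,350,210))):
    i=snap(n,f"pics/{n}2.png")[b[1]:b[3],b[0]:b[2]]; cv2.imwrite(f"pics/{n}2z.png",cv2.resize(i,None,fx=5,fy=5,interpolation=cv2.INTER_CUBIC))
E
```

```text
t 1.87 tcp [ 0.4292 -0.3747  0.2002] hubframe y,z cm 3.89 6.16  gap 0.0002 F [ 0.1 -1.3 -0.1]
tool in EY/EZ: y [1.    0.002 0.001] x [ 0.    -0.001 -1.   ]  q [-0.86  0.31 -0.03  1.23 -0.    1.6 ]
F y,z tool 1.0 0.8
```

View pics/top2z.png

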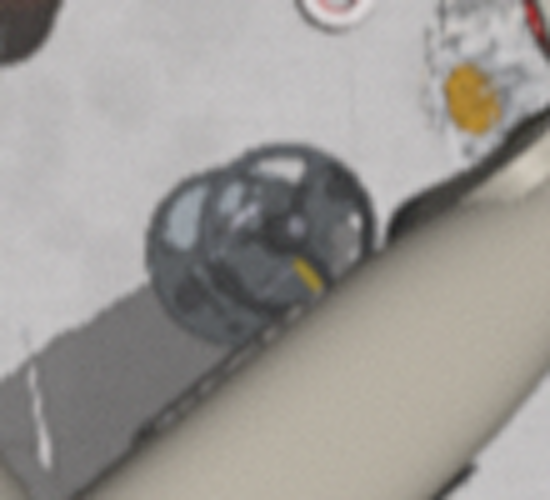

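View pics/scene2z.png

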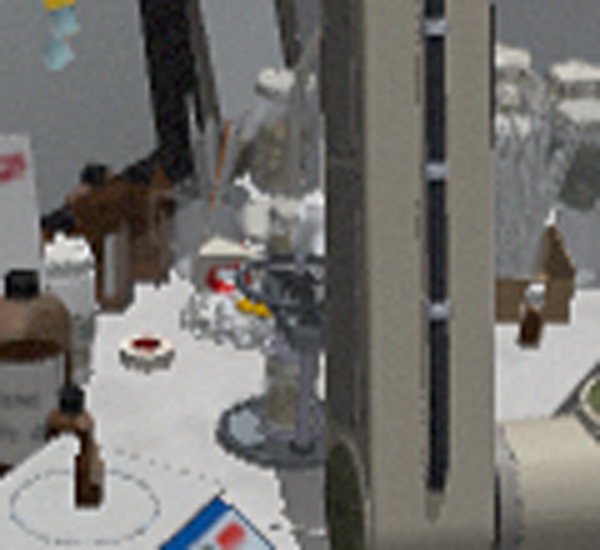

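The arm now hides the handle in both views, so I'll find contact by force.

>>> drive_tool:
  plan:
    - [[0, -0.3, -0.1, 0, 0, 0, 0], [0, -0.3, 0, 0, 0, 0, 0], [0, -0.2, 0, 0, 0, 0, 0], [0, -0.1, 0, 0, 0, 0, 0], [0, 0, 0, 0, 0, 0, 0]]

```text
clock: 2.38
tcp_pos: [0.4246, -0.3664, 0.1995]
orientation: [0.239, 0.666, 0.239, -0.666]
wrist_force: [0.3, 0.4, -0.6]
finger_gap: -0.0004
```

>>> drive_tool:
  plan:
    - [[0, -0.1, 0, 0, 0, 0, 0], [0, -0.1, 0, 0, 0, 0, 0], [0, -0.1, 0, 0, 0, 0, 0], [0, -0.1, 0, 0, 0, 0, 0], [0, 0, 0, 0, 0, 0, 0]]

```text
clock: 2.8
tcp_pos: [0.4227, -0.3642, 0.1994]
orientation: [0.239, 0.666, 0.238, -0.665]
wrist_force: [2.0, -2.0, -1.7]
finger_gap: 0.0003
```

>>> drive_tool:
  plan:
    - [[0, -0.1, 0, 0, 0, 0, 0], [0, -0.1, 0, 0, 0, 0, 0], [0, -0.1, 0, 0, 0, 0, 0], [0, -0.1, 0, 0, 0, 0, 0], [0, 0, 0, 0, 0, 0, 0]]

```text
clock: 3.22
tcp_pos: [0.4201, -0.3614, 0.1994]
orientation: [0.239, 0.666, 0.238, -0.666]
wrist_force: [2.9, -4.7, -3.1]
finger_gap: -0.0001
```

```bash
python3 -c "from h import *
st()"
```

```text
t 3.22 tcp [ 0.4201 -0.3614  0.1994] hubframe y,z cm 2.28 6.02  gap -0.0001 F [ 2.9 -4.7 -3.1]
tool in EY/EZ: y [1.    0.001 0.002] x [ 0.001 -0.002 -1.   ]  q [-0.86  0.28 -0.07  1.21 -0.    1.6 ]
F y,z tool 5.4 0.7
```

```bash
cat >> h.py <<'E'
AY,AZ=1.6,1.1
def P(d):
    a=np.radians(d);H=np.array([-6*np.sin(a),6*np.cos(a)]);t=np.array([-np.cos(a),-np.sin(a)])
    s=np.array([AY,AZ])*np.clip(t/.35,-1,1)
    return H-s-.9*t
def rows(p0,ths):
    p=np.array(p0,float)
    for k,d in enumerate(ths):
        m=np.round(P(d)-p,2); p=p+m; print(d,m.tolist(),"->",np.round(p,2).tolist(), "" if (k+1)%5 else "--")
E
python3 - <<'E'
from h import *
rows((2.28,6.02),range(4,360,4))
E
```

```text
4 [-0.2, 0.25] -> [2.08, 6.27] 
8 [-0.42, 0.23] -> [1.66, 6.5] 
12 [-0.43, 0.21] -> [1.23, 6.71] 
16 [-0.42, 0.17] -> [0.81, 6.88] 
20 [-0.42, 0.14] -> [0.39, 7.02] --
24 [-0.41, -0.07] -> [-0.02, 6.95] 
28 [-0.4, -0.13] -> [-0.42, 6.82] 
32 [-0.4, -0.15] -> [-0.82, 6.67] 
36 [-0.38, -0.19] -> [-1.2, 6.48] 
40 [-0.37, -0.21] -> [-1.57, 6.27] --
44 [-0.35, -0.23] -> [-1.92, 6.04] 
48 [-0.34, -0.26] -> [-2.26, 5.78] 
52 [-0.31, -0.28] -> [-2.57, 5.5] 
56 [-0.3, -0.3] -> [-2.87, 5.2] 
60 [-0.28, -0.32] -> [-3.15, 4.88] --
64 [-0.25, -0.34] -> [-3.4, 4.54] 
68 [-0.23, -0.36] -> [-3.63, 4.18] 
72 [-0.39, -0.37] -> [-4.02, 3.81] 
76 [-0.48, -0.39] -> [-4.5, 3.42] 
80 [-0.46, -0.39] -> [-4.96, 3.03] --
84 [-0.44, -0.41] -> [-5.4, 2.62] 
88 [-0.41, -0.41] -> [-5.81, 2.21] 
92 [-0.38, -0.42] -> [-6.19, 1.79] 
96 [-0.35, -0.42] -> [-6.54, 1.37] 
100 [-0.32, -0.43] -> [-6.86, 0.94] --
104 [-0.29, -0.42] -> [-7.15, 0.52] 
108 [-0.25, -0.42] -> [-7.4, 0.1] 
112 [-0.1, -0.41] -> [-7.5, -0.31] 
116 [0.11, -0.41] -> [-7.39, -0.72] 
120 [0.14, -0.4] -> [-7.25, -1.12] --
124 [0.17, -0.39] -> [-7.08, -
[... 1365 characters left out ...]
37] 
280 [0.32, 0.43] -> [6.86, -0.94] --
284 [0.29, 0.42] -> [7.15, -0.52] 
288 [0.25, 0.42] -> [7.4, -0.1] 
292 [0.1, 0.41] -> [7.5, 0.31] 
296 [-0.11, 0.41] -> [7.39, 0.72] 
300 [-0.14, 0.4] -> [7.25, 1.12] --
304 [-0.17, 0.39] -> [7.08, 1.51] 
308 [-0.2, 0.37] -> [6.88, 1.88] 
312 [-0.22, 0.37] -> [6.66, 2.25] 
316 [-0.24, 0.34] -> [6.42, 2.59] 
320 [-0.27, 0.33] -> [6.15, 2.92] --
324 [-0.3, 0.31] -> [5.85, 3.23] 
328 [-0.31, 0.28] -> [5.54, 3.51] 
332 [-0.33, 0.27] -> [5.21, 3.78] 
336 [-0.35, 0.24] -> [4.86, 4.02] 
340 [-0.36, 0.24] -> [4.5, 4.26] --
344 [-0.38, 0.39] -> [4.12, 4.65] 
348 [-0.39, 0.38] -> [3.73, 5.03] 
352 [-0.4, 0.35] -> [3.33, 5.38] 
356 [-0.41, 0.32] -> [2.92, 5.7]
```

>>> drive_tool:
  plan:
    - [[0, -0.2, 0.2, 0, 0, 0, 0], [0, -0.42, 0.2, 0, 0, 0, 0], [0, -0.43, 0.2, 0, 0, 0, 0], [0, -0.42, 0.15, 0, 0, 0, 0], [0, -0.42, 0.1, 0, 0, 0, 0]]

```text
clock: 3.63
tcp_pos: [0.4012, -0.3524, 0.1995]
orientation: [-0.239, -0.666, -0.238, 0.666]
wrist_force: [0.5, -4.9, -0.9]
finger_gap: -0.0
```

```bash
python3 -c "from h import *
st()"
```

```text
t 3.63 tcp [ 0.4012 -0.3524  0.1995] hubframe y,z cm 0.39 6.91  gap -0.0000 F [ 0.5 -4.9 -0.9]
tool in EY/EZ: y [1.    0.001 0.002] x [ 0.    -0.002 -1.   ]  q [-0.87  0.24 -0.13  1.2  -0.    1.58]
F y,z tool 4.1 2.7
```

>>> drive_tool:
  plan:
    - [[0, -0.4, 0, 0, 0, 0, 0], [0, -0.4, -0.1, 0, 0, 0, 0], [0, -0.4, -0.15, 0, 0, 0, 0], [0, -0.38, -0.2, 0, 0, 0, 0], [0, -0.37, -0.2, 0, 0, 0, 0]]

```text
clock: 4.05
tcp_pos: [0.3923, -0.3332, 0.1995]
orientation: [-0.239, -0.664, -0.238, 0.667]
wrist_force: [-4.0, -5.9, 0.1]
finger_gap: -0.0003
```

```bash
python3 - <<'E'
from h import *
st()
for n,b in(("top",(290,150,400,250)),("scene",(230,100,350,210))):
    i=snap(n,f"pics/{n}3.png")[b[1]:b[3],b[0]:b[2]]; cv2.imwrite(f"pics/{n}3z.png",cv2.resize(i,None,fx=5,fy=5,interpolation=cv2.INTER_CUBIC))
E
```

```text
t 4.05 tcp [ 0.3923 -0.3332  0.1995] hubframe y,z cm -1.66 6.37  gap -0.0003 F [-4.  -5.9  0.1]
tool in EY/EZ: y [1.    0.002 0.   ] x [-0.003 -0.003 -1.   ]  q [-0.86  0.21 -0.17  1.19 -0.    1.6 ]
F y,z tool 2.0 6.8
```

View pics/top3z.png

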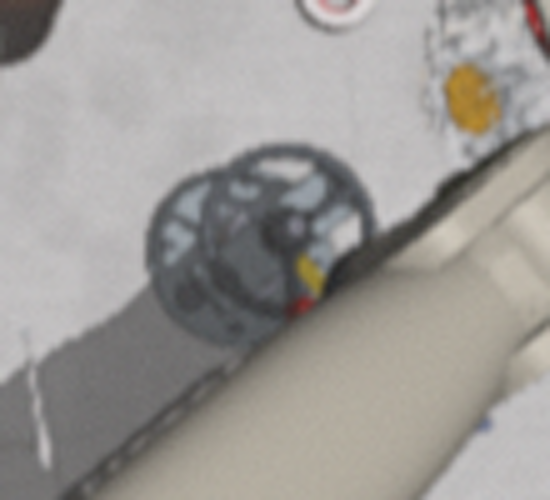

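View pics/scene3z.png

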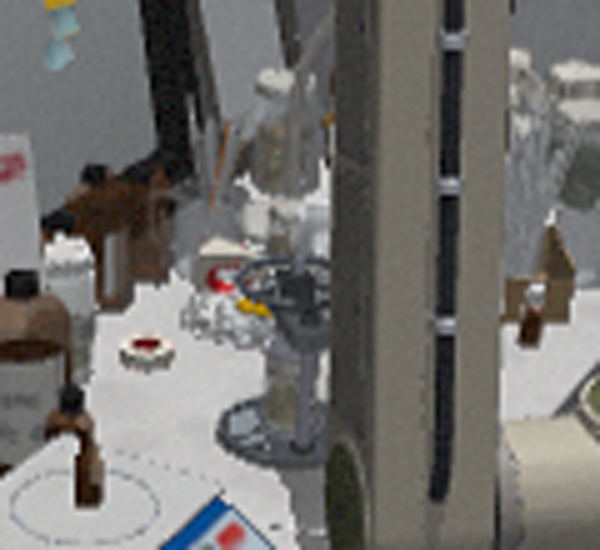

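```bash
cat >> h.py <<'E'
def red(i,dz=.022,box=(290,150,400,250),n="top"):
    b=i[box[1]:box[3],box[0]:box[2]].astype(int); B,G,R=b[...,0],b[...,1],b[...,2]
    m=(R>110)&(G<.5*R)&(B<.5*R)
    v,u=np.nonzero(m)
    for uu,vv in sorted(zip(u,v)): pass
    c=(u.mean()+box[0],v.mean()+box[1]); w=back(n,*c,.23)
    d=w[:2]-C0; print("red n",len(u),"px",np.round(c,1),"r %.4f"%np.hypot(*d),"theta %.1f"%np.degrees(np.arctan2(-(d@EY),d@EZ)), "y,z cm",np.round([d@EY*100,d@EZ*100],2))
E
python3 - <<'E'
from h import *
red(cv2.imread("pics/top0.png"));red(cv2.imread("pics/top1.png"))
red(cv2.imread("pics/top3.png"))
E
```

```text
red n 18 px [370.4 192.1] r 0.0737 theta -58.2 y,z cm [6.26 3.89]
red n 11 px [376.9 182.5] r 0.1064 theta -75.7 y,z cm [10.31  2.63]
red n 8 px [379.  174.2] r 0.1283 theta -86.4 y,z cm [12.8  0.8]
```

```bash
sed -i 's/box=(290,150,400,250)/box=(312,164,372,228)/' h.py; python3 - <<'E'
from h import *
for k in (0,1,3): red(cv2.imread(f"pics/top{k}.png"))
E
```

```text
red n 13 px [360.5 207.3] r 0.0591 theta -0.1 y,z cm [0.01 5.91]
red n 6 px [360.8 207.3] r 0.0599 theta -0.9 y,z cm [0.09 5.98]
red n 3 px [350.3 210.3] r 0.0574 theta 38.0 y,z cm [-3.53  4.53]
```

The handle shows at top pixel (350,210), about 38° round. That matches my path model, so I'll carry on.

>>> drive_tool:
  plan:
    - [[0, -0.35, -0.23, 0, 0, 0, 0], [0, -0.34, -0.26, 0, 0, 0, 0], [0, -0.31, -0.28, 0, 0, 0, 0], [0, -0.3, -0.3, 0, 0, 0, 0], [0, -0.28, -0.32, 0, 0, 0, 0]]

```text
clock: 4.57
tcp_pos: [0.393, -0.3119, 0.1995]
orientation: [-0.239, -0.665, -0.238, 0.667]
wrist_force: [-3.0, -5.0, -0.1]
finger_gap: -0.0001
```

```bash
python3 - <<'E'
from h import *
st();red(snap("top","pics/top4.png"))
E
```

```text
t 4.57 tcp [ 0.393  -0.3119  0.1995] hubframe y,z cm -3.26 4.96  gap -0.0001 F [-3.  -5.  -0.1]
tool in EY/EZ: y [ 1.     0.002 -0.   ] x [-0.003 -0.002 -1.   ]  q [-0.83  0.18 -0.2   1.19 -0.    1.63]
F y,z tool 1.9 5.5
red n 3 px [344.7 209.7] r 0.0586 theta 57.9 y,z cm [-4.97  3.11]
```

>>> drive_tool:
  plan:
    - [[0, -0.28, -0.34, 0, 0, 0, 0], [0, -0.3, -0.36, 0, 0, 0, 0], [0, -0.4, -0.37, 0, 0, 0, 0], [0, -0.45, -0.39, 0, 0, 0, 0], [0, -0.45, -0.39, 0, 0, 0, 0]]

```text
clock: 5.03
tcp_pos: [0.396, -0.2856, 0.1994]
orientation: [-0.239, -0.665, -0.238, 0.667]
wrist_force: [-4.0, -5.2, 0.6]
finger_gap: -0.0003
```

```bash
python3 - <<'E'
from h import *
st();i=snap("top","pics/top5.png");red(i)
b=(290,150,400,250);i=i[b[1]:b[3],b[0]:b[2]]; cv2.imwrite("pics/top5z.png",cv2.resize(i,None,fx=5,fy=5,interpolation=cv2.INTER_CUBIC))
E
```

```text
t 5.03 tcp [ 0.396  -0.2856  0.1994] hubframe y,z cm -5.10 3.05  gap -0.0003 F [-4.  -5.2  0.6]
tool in EY/EZ: y [1.    0.002 0.   ] x [-0.002 -0.002 -1.   ]  q [-0.79  0.16 -0.23  1.18 -0.    1.67]
F y,z tool 1.5 6.4
red n 3 px [338.7 206.7] r 0.0606 theta 80.7 y,z cm [-5.98  0.98]
```

View pics/top5z.png

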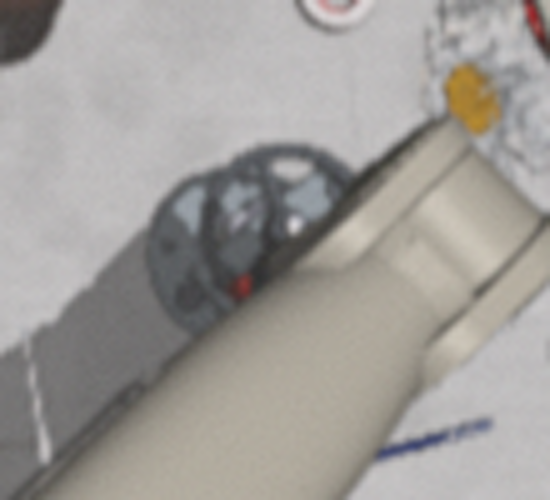

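The handle shows at crop (243,285), θ≈81°, with the fingers behind it. On to 120°.

>>> drive_tool:
  plan:
    - [[0, -0.4, -0.41, 0, 0, 0, 0], [0, -0.38, -0.41, 0, 0, 0, 0], [0, -0.36, -0.42, 0, 0, 0, 0], [0, -0.34, -0.42, 0, 0, 0, 0], [0, -0.32, -0.43, 0, 0, 0, 0]]

```text
clock: 5.5
tcp_pos: [0.4, -0.2572, 0.1992]
orientation: [-0.238, -0.665, -0.239, 0.667]
wrist_force: [-5.4, -0.1, 1.5]
finger_gap: -0.0002
```

```bash
python3 - <<'E'
from h import *
st();red(snap("top","pics/top6.png"))
E
```

```text
t 5.50 tcp [ 0.4    -0.2572  0.1992] hubframe y,z cm -7.04 0.94  gap -0.0002 F [-5.4 -0.1  1.5]
tool in EY/EZ: y [ 1.     0.002 -0.002] x [-0.003  0.001 -1.   ]  q [-0.74  0.14 -0.26  1.18 -0.    1.71]
F y,z tool -3.4 4.3
red n 0 px [nan nan] r nan theta nan y,z cm [nan nan]h.py:37: RuntimeWarning: Mean of empty slice.
  c=(u.mean()+box[0],v.mean()+box[1]); w=back(n,*c,.23)
  ret = ret.dtype.type(ret / rcount)
```

>>> drive_tool:
  plan:
    - [[0, -0.27, -0.42, 0, 0, 0, 0], [0, -0.2, -0.42, 0, 0, 0, 0], [0, -0.1, -0.41, 0, 0, 0, 0], [0, 0.1, -0.41, 0, 0, 0, 0], [0, 0.14, -0.4, 0, 0, 0, 0]]

```text
clock: 5.97
tcp_pos: [0.4128, -0.2393, 0.1989]
orientation: [-0.237, -0.665, -0.241, 0.666]
wrist_force: [-7.2, 6.9, 7.4]
finger_gap: -0.0003
```

```bash
python3 - <<'E'
from h import *
st();red(snap("top","pics/top7.png"))
E
```

```text
t 5.97 tcp [ 0.4128 -0.2393  0.1989] hubframe y,z cm -7.60 -1.19  gap -0.0003 F [-7.2  6.9  7.4]
tool in EY/EZ: y [ 1.     0.    -0.007] x [-0.005  0.005 -1.   ]  q [-0.69  0.14 -0.25  1.18  0.    1.76]
F y,z tool -9.9 1.2
red n 0 px [nan nan] r nan theta nan y,z cm [nan nan]h.py:37: RuntimeWarning: Mean of empty slice.
  c=(u.mean()+box[0],v.mean()+box[1]); w=back(n,*c,.23)
  ret = ret.dtype.type(ret / rcount)
```

```bash
python3 - <<'E'
import cv2
for k in(6,7):
    i=cv2.imread(f"pics/top{k}.png");b=(290,150,400,250);i=i[b[1]:b[3],b[0]:b[2]]; cv2.imwrite(f"pics/top{k}z.png",cv2.resize(i,None,fx=5,fy=5,interpolation=cv2.INTER_CUBIC))
from h import *
i=snap("scene","pics/scene7.png");b=(230,100,350,210);i=i[b[1]:b[3],b[0]:b[2]]; cv2.imwrite(f"pics/scene7z.png",cv2.resize(i,None,fx=5,fy=5,interpolation=cv2.INTER_CUBIC))
E
```

```text
(no output)
```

View pics/top6z.png

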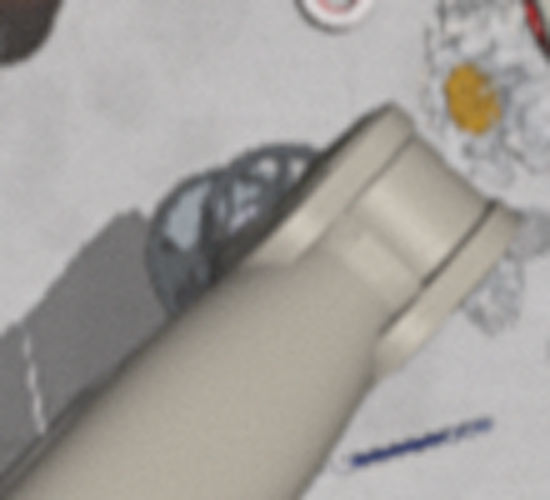

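View pics/top7z.png

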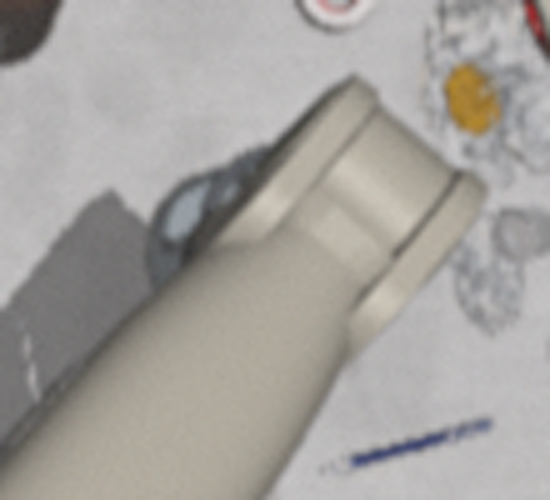

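View pics/scene7z.png

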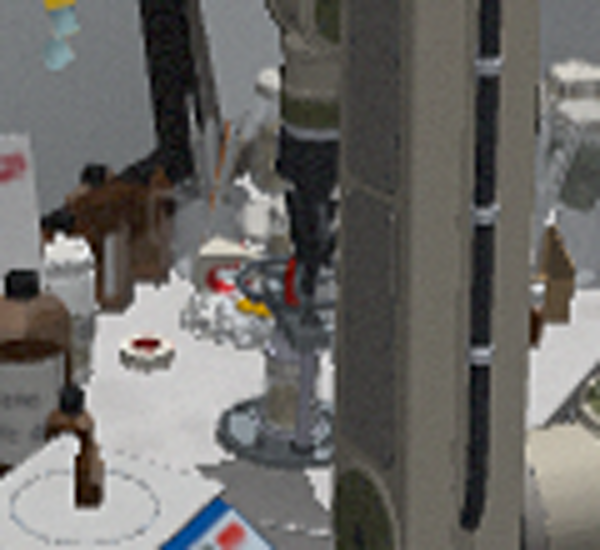

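```bash
python3 - <<'E'
from h import *
a=np.radians
for th in range(95,131,5):
    f=F0-a(th); h=C0+.06*np.array([np.cos(f),np.sin(f)])
    print(th,np.round(proj("scene",[[*h,.23],[*h,.209],[*h,.19]]),1).tolist())
i=cv2.imread("pics/scene7.png"); 
for v in range(148,166,2): print(v,[tuple(int(q) for q in x) for x in i[v,284:296,::-1]])
p=env.get_state()["tcp_pos"]; print(proj("scene",[p,[p[0],p[1],.23]]))
E
```

```text
95 [[292.1, 151.5], [291.8, 155.5], [291.6, 159.0]]
100 [[291.0, 151.5], [290.7, 155.5], [290.5, 159.0]]
105 [[289.9, 151.5], [289.7, 155.4], [289.5, 158.9]]
110 [[288.9, 151.4], [288.6, 155.3], [288.4, 158.8]]
115 [[287.8, 151.3], [287.6, 155.2], [287.4, 158.7]]
120 [[286.8, 151.2], [286.5, 155.1], [286.3, 158.6]]
125 [[285.8, 151.0], [285.6, 154.9], [285.3, 158.4]]
130 [[284.8, 150.7], [284.6, 154.6], [284.4, 158.1]]
148 [(82, 80, 74), (87, 83, 74), (96, 90, 79), (104, 96, 83), (65, 62, 60), (19, 21, 28), (18, 20, 24), (27, 25, 31), (25, 24, 21), (22, 25, 29), (41, 42, 46), (36, 41, 38)]
150 [(77, 77, 72), (85, 83, 77), (99, 97, 90), (82, 84, 75), (95, 92, 89), (20, 22, 26), (19, 23, 29), (26, 35, 34), (25, 27, 25), (33, 36, 35), (32, 32, 34), (21, 23, 26)]
152 [(54, 56, 60), (61, 63, 64), (61, 65, 67), (70, 39, 42), (128, 18, 13), (46, 31, 35), (34, 39, 44), (31, 30, 31), (28, 28, 34), (28, 30, 32), (40, 38, 41), (24, 24, 29)]
154 [(68, 73, 81), (70, 77, 80), (65, 73, 78), (77, 16, 5), (97, 10, 9), (57, 68, 70), (57, 59, 63), (28, 27, 31), (15, 20, 24), (50, 53, 57), (124, 127, 13
[... 269 characters left out ...]
33), (62, 65, 71), (52, 54, 56), (28, 29, 31), (36, 34, 44), (105, 107, 108), (114, 115, 116), (116, 118, 117)]
160 [(49, 55, 60), (53, 56, 60), (54, 58, 65), (82, 21, 25), (97, 33, 27), (90, 39, 35), (65, 70, 75), (51, 58, 60), (62, 64, 67), (85, 88, 89), (78, 84, 90), (73, 78, 86)]
162 [(72, 69, 66), (49, 50, 51), (65, 68, 70), (58, 64, 68), (59, 65, 67), (53, 59, 65), (60, 67, 69), (37, 42, 41), (52, 53, 56), (89, 94, 98), (116, 119, 122), (118, 121, 123)]
164 [(161, 164, 169), (64, 66, 71), (61, 62, 66), (64, 72, 74), (77, 82, 83), (78, 85, 89), (47, 47, 48), (52, 55, 58), (50, 49, 54), (44, 44, 48), (66, 71, 74), (98, 103, 106)]
[[290.99616704 158.75460344]
 [291.39554838 152.94266996]]
```

The handle is visible just left of the fingers in the scene view, crop (291,280), θ≈112–118°. The sideways force shows the fingers sitting too far outside it, so I'll re-centre behind the handle and change the path to push from directly behind.

```bash
cat >> h.py <<'E'
AY,AZ=1.45,1.1
def dist(t,r=.9):
    t=np.abs(t); D=np.linspace(1,4,3001)[:,None]*t
    q=np.maximum(D-[AY,AZ],0); return np.linspace(1,4,3001)[np.argmax(np.hypot(*q.T)>=r)]
def P(d):
    a=np.radians(d);H=np.array([-6*np.sin(a),6*np.cos(a)]);t=np.array([-np.cos(a),-np.sin(a)])
    return H-dist(t)*t
E
python3 - <<'E'
from h import *
print(P(112),P(116),P(120))
rows(P(116),list(range(120,364,4)))
E
```

```text
[-6.37150416 -0.2467768 ] [-6.36857845 -0.62951133] [-6.35115242 -0.99948132]
120 [0.02, -0.37] -> [-6.35, -1.0] 
124 [0.03, -0.36] -> [-6.32, -1.36] 
128 [0.03, -0.34] -> [-6.29, -1.7] 
132 [0.08, -0.37] -> [-6.21, -2.07] 
136 [0.11, -0.38] -> [-6.1, -2.45] --
140 [0.16, -0.4] -> [-5.94, -2.85] 
144 [0.21, -0.41] -> [-5.73, -3.26] 
148 [0.26, -0.4] -> [-5.47, -3.66] 
152 [0.31, -0.39] -> [-5.16, -4.05] 
156 [0.37, -0.39] -> [-4.79, -4.44] --
160 [0.39, -0.34] -> [-4.4, -4.78] 
164 [0.39, -0.31] -> [-4.01, -5.09] 
168 [0.41, -0.28] -> [-3.6, -5.37] 
172 [0.41, -0.24] -> [-3.19, -5.61] 
176 [0.42, -0.21] -> [-2.77, -5.82] --
180 [0.42, -0.18] -> [-2.35, -6.0] 
184 [0.42, -0.15] -> [-1.93, -6.15] 
188 [0.41, -0.12] -> [-1.52, -6.27] 
192 [0.42, -0.1] -> [-1.1, -6.37] 
196 [0.4, -0.07] -> [-0.7, -6.44] --
200 [0.4, -0.05] -> [-0.3, -6.49] 
204 [0.39, -0.04] -> [0.09, -6.53] 
208 [0.39, -0.01] -> [0.48, -6.54] 
212 [0.41, 0.02] -> [0.89, -6.52] 
216 [0.44, 0.07] -> [1.33, -6.45] --
220 [0.45, 0.11] -> [1.78, -6.34] 
224 [0.46, 0.16] -> [2.24, -6.18] 
228 [0.46, 0.22] -> [2.7, -5.96] 
232
[... 445 characters left out ...]
, -0.96] 
284 [0.06, 0.41] -> [6.32, -0.55] 
288 [0.03, 0.4] -> [6.35, -0.15] 
292 [0.02, 0.4] -> [6.37, 0.25] 
296 [-0.0, 0.38] -> [6.37, 0.63] --
300 [-0.02, 0.37] -> [6.35, 1.0] 
304 [-0.03, 0.35] -> [6.32, 1.35] 
308 [-0.04, 0.35] -> [6.28, 1.7] 
312 [-0.07, 0.37] -> [6.21, 2.07] 
316 [-0.11, 0.38] -> [6.1, 2.45] --
320 [-0.17, 0.4] -> [5.93, 2.85] 
324 [-0.2, 0.41] -> [5.73, 3.26] 
328 [-0.26, 0.4] -> [5.47, 3.66] 
332 [-0.32, 0.39] -> [5.15, 4.05] 
336 [-0.36, 0.38] -> [4.79, 4.43] --
340 [-0.39, 0.35] -> [4.4, 4.78] 
344 [-0.4, 0.31] -> [4.0, 5.09] 
348 [-0.4, 0.28] -> [3.6, 5.37] 
352 [-0.42, 0.24] -> [3.18, 5.61] 
356 [-0.41, 0.21] -> [2.77, 5.82] --
360 [-0.42, 0.18] -> [2.35, 6.0]
```

>>> drive_tool:
  plan:
    - [[0, -0.5, 0, 0, 0, 0, 0], [0, 0, 0.7, 0, 0, 0, 0], [0, 0, 0.7, 0, 0, 0, 0], [0, 0.65, 0, 0, 0, 0, 0], [0, 0.65, 0, 0, 0, 0, 0]]

```text
clock: 6.48
tcp_pos: [0.4097, -0.2581, 0.1995]
orientation: [0.239, 0.666, 0.238, -0.666]
wrist_force: [0.6, -0.1, 0.4]
finger_gap: -0.0003
```

>>> drive_tool:
  plan:
    - [[0, 0, -0.15, 0, 0, 0, 0], [0, 0, -0.15, 0, 0, 0, 0], [0, 0, -0.15, 0, 0, 0, 0], [0, 0, -0.15, 0, 0, 0, 0], [0, 0, -0.15, 0, 0, 0, 0]]

```text
clock: 6.9
tcp_pos: [0.4144, -0.2519, 0.1992]
orientation: [-0.238, -0.665, -0.239, 0.666]
wrist_force: [-4.7, -0.4, 3.6]
finger_gap: -0.0
```

```bash
python3 - <<'E'
from h import *
st()
i=snap("scene","pics/scene8.png");b=(230,100,350,210);i=i[b[1]:b[3],b[0]:b[2]]; cv2.imwrite(f"pics/scene8z.png",cv2.resize(i,None,fx=5,fy=5,interpolation=cv2.INTER_CUBIC))
E
```

```text
t 6.90 tcp [ 0.4144 -0.2519  0.1992] hubframe y,z cm -6.53 -0.51  gap -0.0000 F [-4.7 -0.4  3.6]
tool in EY/EZ: y [ 1.     0.001 -0.002] x [-0.002  0.    -1.   ]  q [-0.71  0.15 -0.24  1.18 -0.    1.74]
F y,z tool -2.7 3.8
```

View pics/scene8z.png

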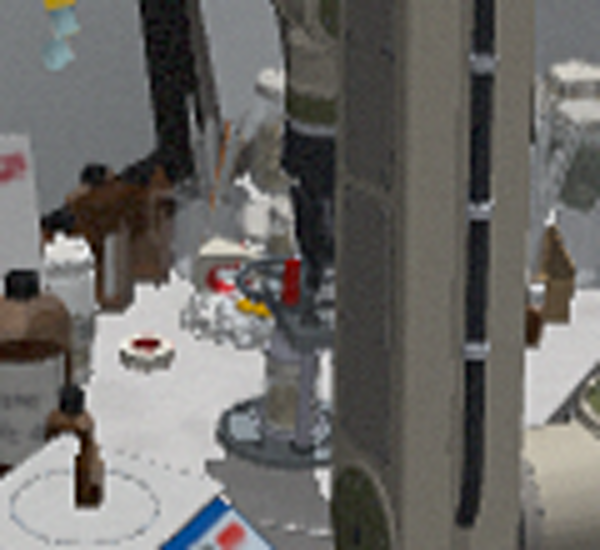

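The whole handle is visible at crop (291,280), θ≈112°, with the fingers right behind it and contact felt. Continuing.

>>> drive_tool:
  plan:
    - [[0, 0.02, -0.37, 0, 0, 0, 0], [0, 0.03, -0.36, 0, 0, 0, 0], [0, 0.05, -0.36, 0, 0, 0, 0], [0, 0.1, -0.37, 0, 0, 0, 0], [0, 0.12, -0.38, 0, 0, 0, 0]]

```text
clock: 7.37
tcp_pos: [0.4307, -0.243, 0.1991]
orientation: [-0.238, -0.665, -0.239, 0.667]
wrist_force: [-4.3, -1.5, 2.3]
finger_gap: -0.0002
```

```bash
cat >> h.py <<'E'
def sc(k):
    i=snap("scene",f"pics/scene{k}.png");b=(265,130,305,170);c=i[b[1]:b[3],b[0]:b[2]].astype(int)
    B,G,R=c[...,0],c[...,1],c[...,2]; m=(R>70)&(G<.45*R)&(B<.45*R); v,u=np.nonzero(m)
    m=(v>12); print("scene red n",len(u),"u range",np.sort(u)[:3]+265,np.sort(u)[-3:]+265,"v",(v.min()+130,v.max()+130) if len(v) else None,"mean u",u.mean()+265 if len(u) else None)
    z=(230,100,350,210); cv2.imwrite(f"pics/scene{k}z.png",cv2.resize(i[z[1]:z[3],z[0]:z[2]],None,fx=5,fy=5,interpolation=cv2.INTER_CUBIC))
def hp(ths):
    for th in ths:
        f=F0-np.radians(th); h=C0+.06*np.array([np.cos(f),np.sin(f)])
        print(th,np.round(proj("scene",[*h,.21])[0],1),np.round(proj("top",[*h,.23])[0],1),end=" | ")
    print()
E
python3 - <<'E'
from h import *
st();sc(9);hp(range(110,200,8))
E
```

```text
t 7.37 tcp [ 0.4307 -0.243   0.1991] hubframe y,z cm -6.18 -2.33  gap -0.0002 F [-4.3 -1.5  2.3]
tool in EY/EZ: y [ 1.     0.001 -0.001] x [-0.002 -0.001 -1.   ]  q [-0.68  0.17 -0.22  1.18 -0.    1.78]
F y,z tool -1.5 4.2
scene red n 35 u range [272 272 272] [285 285 285] v (np.int64(151), np.int64(159)) mean u 281.0
110 [288.6 155.1] [334.  199.4] | 118 [287.  154.9] [333.4 197.1] | 126 [285.4 154.6] [333.1 194.8] | 134 [283.9 154.3] [333.2 192.4] | 142 [282.5 153.8] [333.5 190.1] | 150 [281.3 153.3] [334.2 187.9] | 158 [280.2 152.7] [335.2 185.8] | 166 [279.4 152.1] [336.5 183.9] | 174 [278.8 151.5] [338.  182.2] | 182 [278.4 150.8] [339.8 180.7] | 190 [278.2 150.1] [341.7 179.5] | 198 [278.3 149.5] [343.8 178.5] |
```

View pics/scene9z.png

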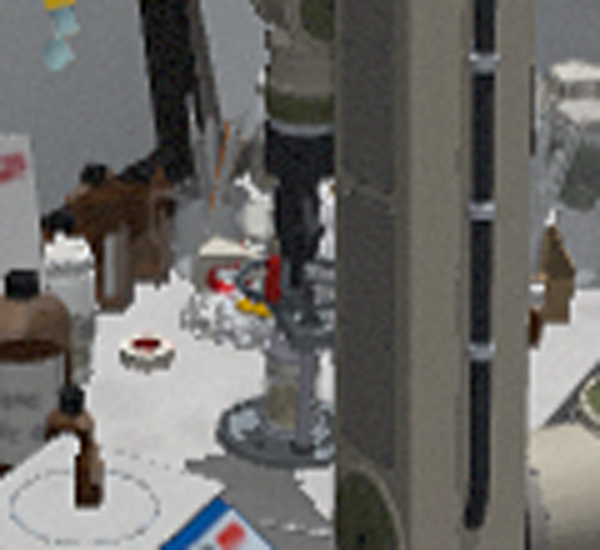

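Handle at crop (273,277), θ≈131°, tracking well. Next to about 175°.

>>> drive_tool:
  plan:
    - [[0, 0.16, -0.4, 0, 0, 0, 0], [0, 0.21, -0.41, 0, 0, 0, 0], [0, 0.26, -0.4, 0, 0, 0, 0], [0, 0.31, -0.39, 0, 0, 0, 0], [0, 0.37, -0.39, 0, 0, 0, 0]]

```text
clock: 7.83
tcp_pos: [0.4543, -0.239, 0.199]
orientation: [-0.238, -0.665, -0.24, 0.666]
wrist_force: [-5.5, 4.1, 3.8]
finger_gap: 0.0
```

```bash
python3 - <<'E'
from h import *
st();sc(10)
E
```

```text
t 7.83 tcp [ 0.4543 -0.239   0.199 ] hubframe y,z cm -4.99 -4.41  gap 0.0000 F [-5.5  4.1  3.8]
tool in EY/EZ: y [ 1.     0.    -0.003] x [-0.002  0.003 -1.   ]  q [-0.64  0.21 -0.17  1.19  0.    1.81]
F y,z tool -6.7 1.7
scene red n 23 u range [272 272 272] [281 281 281] v (np.int64(150), np.int64(158)) mean u 277.5217391304348
```

>>> drive_tool:
  plan:
    - [[0, 0.39, -0.34, 0, 0, 0, 0], [0, 0.39, -0.31, 0, 0, 0, 0], [0, 0.41, -0.28, 0, 0, 0, 0], [0, 0.41, -0.24, 0, 0, 0, 0], [0, 0.42, -0.21, 0, 0, 0, 0]]

```text
clock: 8.3
tcp_pos: [0.4781, -0.2457, 0.1989]
orientation: [-0.238, -0.665, -0.24, 0.666]
wrist_force: [-4.1, 4.0, 1.4]
finger_gap: -0.0001
```

```bash
python3 - <<'E'
from h import *
st();sc(11)
i=snap("top","pics/top11.png");z=(290,130,400,230); cv2.imwrite("pics/top11z.png",cv2.resize(i[z[1]:z[3],z[0]:z[2]],None,fx=5,fy=5,interpolation=cv2.INTER_CUBIC))
E
```

```text
t 8.30 tcp [ 0.4781 -0.2457  0.1989] hubframe y,z cm -2.95 -5.82  gap -0.0001 F [-4.1  4.   1.4]
tool in EY/EZ: y [ 1.    -0.    -0.003] x [-0.002  0.003 -1.   ]  q [-0.62  0.25 -0.11  1.21  0.    1.83]
F y,z tool -5.7 0.7
scene red n 12 u range [272 272 272] [276 277 278] v (np.int64(154), np.int64(157)) mean u 274.0
```

View pics/scene11z.png

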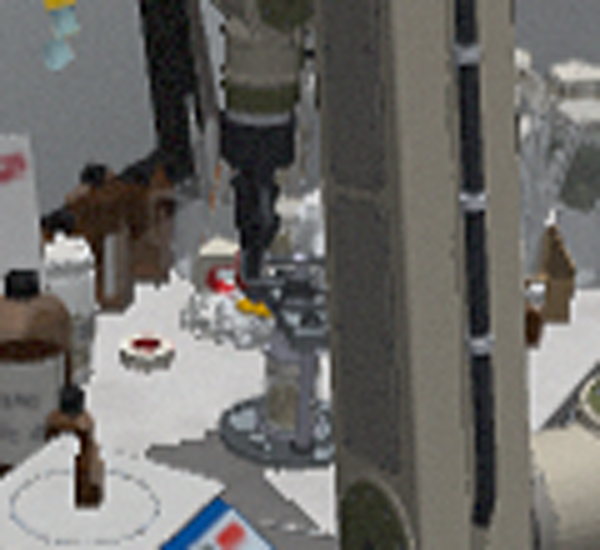

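View pics/top11z.png

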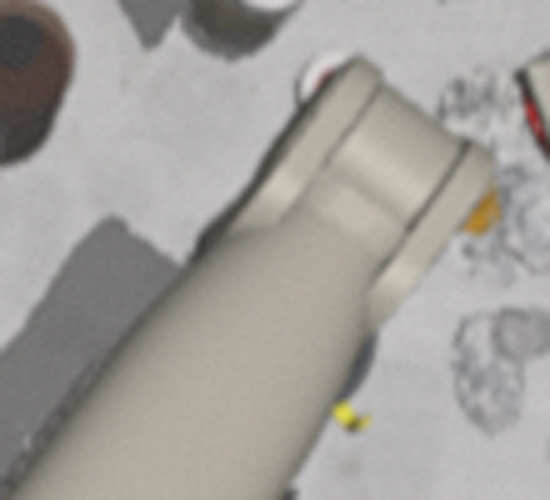

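Handle is now hidden behind the fingers in both views. The force points squarely against the push (-5.7 N along y), so contact is good and θ≈174°.

>>> drive_tool:
  plan:
    - [[0, 0.42, -0.18, 0, 0, 0, 0], [0, 0.42, -0.15, 0, 0, 0, 0], [0, 0.41, -0.12, 0, 0, 0, 0], [0, 0.42, -0.1, 0, 0, 0, 0], [0, 0.4, -0.07, 0, 0, 0, 0]]

```text
clock: 8.82
tcp_pos: [0.4958, -0.2582, 0.1989]
orientation: [-0.238, -0.665, -0.24, 0.666]
wrist_force: [-4.0, 4.7, 1.1]
finger_gap: 0.0004
```

```bash
python3 - <<'E'
from h import *
st()
E
```

```text
t 8.82 tcp [ 0.4958 -0.2582  0.1989] hubframe y,z cm -0.86 -6.39  gap 0.0004 F [-4.   4.7  1.1]
tool in EY/EZ: y [ 1.     0.    -0.003] x [-0.002  0.002 -1.   ]  q [-0.62  0.3  -0.06  1.22  0.    1.83]
F y,z tool -6.2 0.1
```

>>> drive_tool:
  plan:
    - [[0, 0.4, -0.05, 0, 0, 0, 0], [0, 0.39, -0.04, 0, 0, 0, 0], [0, 0.39, 0, 0, 0, 0, 0], [0, 0.41, 0.02, 0, 0, 0, 0], [0, 0.44, 0.07, 0, 0, 0, 0]]

```text
clock: 9.23
tcp_pos: [0.5094, -0.2735, 0.1989]
orientation: [0.238, 0.666, 0.24, -0.665]
wrist_force: [-0.9, 5.8, -0.1]
finger_gap: 0.0002
```

```bash
python3 - <<'E'
from h import *
st();sc(12)
i=snap("top","pics/top12.png");z=(290,130,400,230); cv2.imwrite("pics/top12z.png",cv2.resize(i[z[1]:z[3],z[0]:z[2]],None,fx=5,fy=5,interpolation=cv2.INTER_CUBIC))
E
```

```text
t 9.23 tcp [ 0.5094 -0.2735  0.1989] hubframe y,z cm 1.18 -6.46  gap 0.0002 F [-0.9  5.8 -0.1]
tool in EY/EZ: y [ 1.    -0.    -0.003] x [-0.     0.003 -1.   ]  q [-0.63  0.33 -0.01  1.23  0.    1.82]
F y,z tool -5.1 -3.0
scene red n 13 u range [271 272 272] [276 279 279] v (np.int64(153), np.int64(157)) mean u 274.0
```

View pics/scene12z.png

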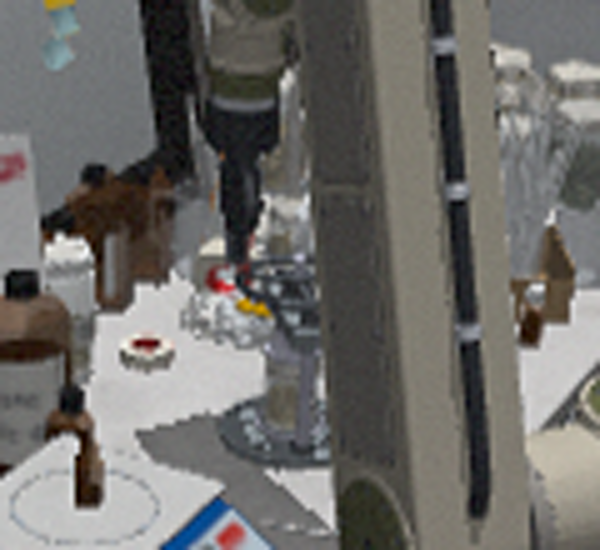

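View pics/top12z.png

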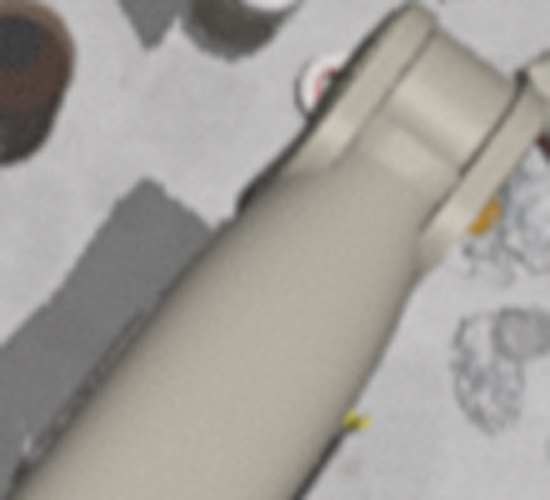

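Handle peeks out right of the fingertips at about crop (246,262), and the forces are as expected. Continuing to about 256°.

>>> drive_tool:
  plan:
    - [[0, 0.45, 0.11, 0, 0, 0, 0], [0, 0.46, 0.16, 0, 0, 0, 0], [0, 0.46, 0.22, 0, 0, 0, 0], [0, 0.47, 0.27, 0, 0, 0, 0], [0, 0.45, 0.33, 0, 0, 0, 0]]

```text
clock: 9.75
tcp_pos: [0.5168, -0.2985, 0.199]
orientation: [0.239, 0.666, 0.24, -0.664]
wrist_force: [0.5, 6.6, -0.0]
finger_gap: 0.0002
```

```bash
python3 - <<'E'
from h import *
st()
E
```

```text
t 9.75 tcp [ 0.5168 -0.2985  0.199 ] hubframe y,z cm 3.58 -5.44  gap 0.0002 F [ 0.5  6.6 -0. ]
tool in EY/EZ: y [ 1.    -0.001 -0.001] x [ 0.002  0.002 -1.   ]  q [-0.66  0.37  0.04  1.25  0.    1.79]
F y,z tool -4.7 -4.6
```

>>> drive_tool:
  plan:
    - [[0, 0.42, 0.36, 0, 0, 0, 0], [0, 0.38, 0.37, 0, 0, 0, 0], [0, 0.33, 0.38, 0, 0, 0, 0], [0, 0.31, 0.4, 0, 0, 0, 0], [0, 0.26, 0.4, 0, 0, 0, 0]]

```text
clock: 10.17
tcp_pos: [0.5126, -0.324, 0.199]
orientation: [0.239, 0.666, 0.24, -0.665]
wrist_force: [2.9, 5.1, -0.8]
finger_gap: 0.0003
```

```bash
python3 - <<'E'
from h import *
st();sc(13);hp(range(230,290,6))
E
```

```text
t 10.17 tcp [ 0.5126 -0.324   0.199 ] hubframe y,z cm 5.28 -3.50  gap 0.0003 F [ 2.9  5.1 -0.8]
tool in EY/EZ: y [ 1. -0. -0.] x [ 0.002  0.002 -1.   ]  q [-0.7   0.38  0.07  1.26  0.    1.75]
F y,z tool -2.1 -5.5
scene red n 34 u range [271 272 272] [285 285 285] v (np.int64(143), np.int64(157)) mean u 280.11764705882354
230 [280.7 147.2] [353.  177.9] | 236 [281.5 146.9] [354.7 178.4] | 242 [282.4 146.6] [356.4 179. ] | 248 [283.3 146.3] [358.  179.8] | 254 [284.4 146.1] [359.5 180.8] | 260 [285.5 146. ] [360.9 181.9] | 266 [286.6 145.9] [362.2 183.1] | 272 [287.8 145.8] [363.3 184.5] | 278 [289.  145.8] [364.3 185.9] | 284 [290.2 145.8] [365.1 187.5] |
```

View pics/scene13z.png

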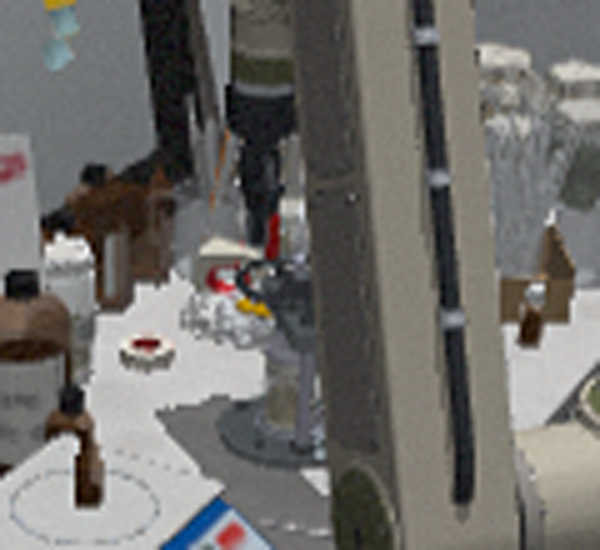

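Handle at crop (273,237), θ≈255°, as modelled.

>>> drive_tool:
  plan:
    - [[0, 0.23, 0.41, 0, 0, 0, 0], [0, 0.21, 0.41, 0, 0, 0, 0], [0, 0.17, 0.42, 0, 0, 0, 0], [0, 0.13, 0.42, 0, 0, 0, 0], [0, 0.12, 0.42, 0, 0, 0, 0]]

```text
clock: 10.63
tcp_pos: [0.5023, -0.3442, 0.1991]
orientation: [0.239, 0.666, 0.239, -0.665]
wrist_force: [3.3, 5.5, -1.7]
finger_gap: -0.0001
```

```bash
python3 - <<'E'
from h import *
st()
E
```

```text
t 10.63 tcp [ 0.5023 -0.3442  0.1991] hubframe y,z cm 6.19 -1.42  gap -0.0001 F [ 3.3  5.5 -1.7]
tool in EY/EZ: y [ 1.    -0.     0.001] x [ 0.002  0.001 -1.   ]  q [-0.73  0.39  0.08  1.26  0.    1.72]
F y,z tool -2.2 -6.1
```

>>> drive_tool:
  plan:
    - [[0, 0.08, 0.41, 0, 0, 0, 0], [0, 0.06, 0.41, 0, 0, 0, 0], [0, 0.03, 0.4, 0, 0, 0, 0], [0, 0.02, 0.4, 0, 0, 0, 0], [0, 0, 0.38, 0, 0, 0, 0]]

```text
clock: 11.05
tcp_pos: [0.4882, -0.3583, 0.1991]
orientation: [0.239, 0.667, 0.239, -0.664]
wrist_force: [4.5, 4.8, -2.4]
finger_gap: -0.0001
```

```bash
python3 - <<'E'
from h import *
st();sc(14)
i=snap("top","pics/top14.png");z=(290,130,400,230); cv2.imwrite("pics/top14z.png",cv2.resize(i[z[1]:z[3],z[0]:z[2]],None,fx=5,fy=5,interpolation=cv2.INTER_CUBIC))
E
```

```text
t 11.05 tcp [ 0.4882 -0.3583  0.1991] hubframe y,z cm 6.38 0.57  gap -0.0001 F [ 4.5  4.8 -2.4]
tool in EY/EZ: y [ 1.    -0.     0.001] x [ 0.003  0.001 -1.   ]  q [-0.77  0.38  0.07  1.25  0.    1.69]
F y,z tool -0.9 -6.5
scene red n 20 u range [271 272 272] [291 291 291] v (np.int64(143), np.int64(157)) mean u 281.15
```

View pics/scene14z.png

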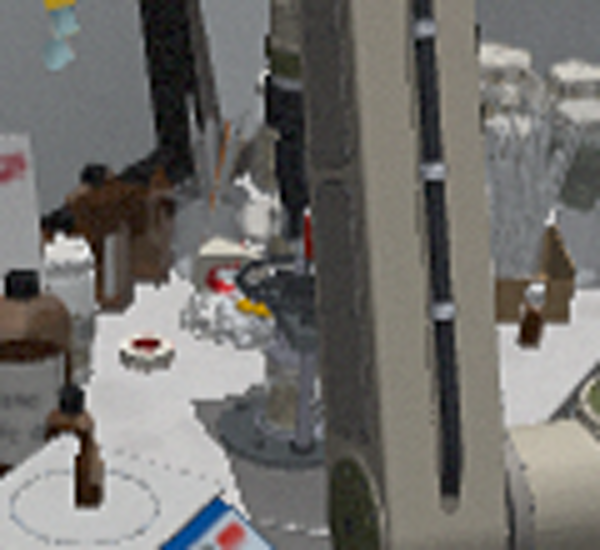

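View pics/top14z.png

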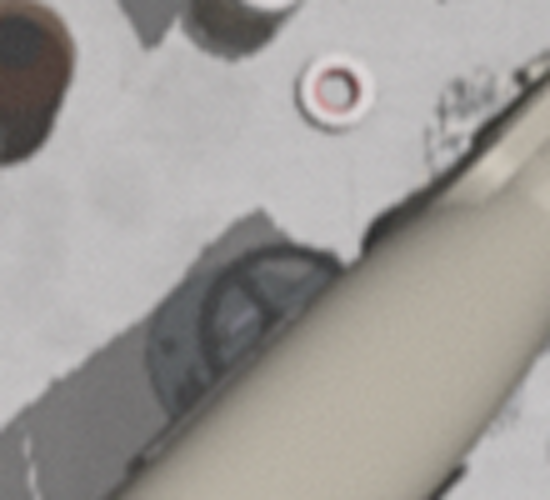

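Handle's left edge shows at crop (305,235), θ≈295°. Continuing to about 332°, then I'll draw off to look.

>>> drive_tool:
  plan:
    - [[0, -0.02, 0.37, 0, 0, 0, 0], [0, -0.03, 0.35, 0, 0, 0, 0], [0, -0.04, 0.35, 0, 0, 0, 0], [0, -0.07, 0.37, 0, 0, 0, 0], [0, -0.11, 0.38, 0, 0, 0, 0]]

```text
clock: 11.57
tcp_pos: [0.4727, -0.369, 0.1994]
orientation: [0.24, 0.666, 0.238, -0.665]
wrist_force: [5.1, 4.3, -1.6]
finger_gap: 0.0
```

```bash
python3 - <<'E'
from h import *
st()
E
```

```text
t 11.57 tcp [ 0.4727 -0.369   0.1994] hubframe y,z cm 6.21 2.44  gap 0.0000 F [ 5.1  4.3 -1.6]
tool in EY/EZ: y [1.    0.    0.003] x [ 0.003 -0.001 -1.   ]  q [-0.8   0.37  0.05  1.25  0.    1.66]
F y,z tool -0.0 -6.7
```

>>> drive_tool:
  plan:
    - [[0, -0.17, 0.4, 0, 0, 0, 0], [0, -0.2, 0.41, 0, 0, 0, 0], [0, -0.26, 0.4, 0, 0, 0, 0], [0, -0.32, 0.39, 0, 0, 0, 0], [0, -0.36, 0.38, 0, 0, 0, 0]]

```text
clock: 11.98
tcp_pos: [0.4491, -0.3724, 0.1996]
orientation: [0.24, 0.666, 0.237, -0.665]
wrist_force: [5.4, -1.8, -3.5]
finger_gap: 0.0
```

```bash
python3 - <<'E'
from h import *
st()
i=snap("top","pics/top15.png");z=(290,130,400,230); cv2.imwrite("pics/top15z.png",cv2.resize(i[z[1]:z[3],z[0]:z[2]],None,fx=5,fy=5,interpolation=cv2.INTER_CUBIC))
E
```

```text
t 11.98 tcp [ 0.4491 -0.3724  0.1996] hubframe y,z cm 4.98 4.48  gap 0.0000 F [ 5.4 -1.8 -3.5]
tool in EY/EZ: y [1.    0.001 0.005] x [ 0.003 -0.003 -1.   ]  q [-0.83  0.34  0.    1.23  0.    1.62]
F y,z tool 4.8 -3.0
```

View pics/top15z.png

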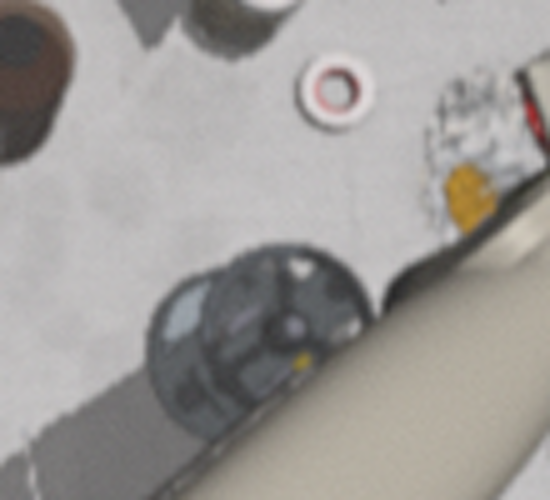

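The arm hides the handle again. I'll push to about 344°, back off, and draw outward to look.

>>> drive_tool:
  plan:
    - [[0, -0.39, 0.35, 0, 0, 0, 0], [0, -0.4, 0.31, 0, 0, 0, 0], [0, 0, 0, 0, 0, 0, 0], [0, 0.6, 0, 0, 0, 0, 0], [0, 0.6, 1, 0, 0, 0, 0]]

```text
clock: 12.45
tcp_pos: [0.438, -0.3843, 0.1997]
orientation: [-0.239, -0.665, -0.239, 0.665]
wrist_force: [-0.7, -0.1, 0.5]
finger_gap: 0.0002
```

>>> drive_tool:
  plan:
    - [[0, 0, 2.5, 0, 0, 0, 0], [0, 0, 2.5, 0, 0, 0, 0], [0, 0, 2.5, 0, 0, 0, 0], [0, 0, 0, 0, 0, 0, 0], [0, 0, 0, 0, 0, 0, 0]]

```text
clock: 12.87
tcp_pos: [0.3783, -0.4337, 0.1992]
orientation: [-0.238, -0.666, -0.238, 0.666]
wrist_force: [1.3, 0.7, -0.6]
finger_gap: -0.0003
```

```bash
python3 - <<'E'
from h import *
st()
i=snap("top","pics/top16.png");red(i);z=(305,165,395,235); cv2.imwrite("pics/top16z.png",cv2.resize(i[z[1]:z[3],z[0]:z[2]],None,fx=8,fy=8,interpolation=cv2.INTER_CUBIC))
E
```

```text
t 12.87 tcp [ 0.3783 -0.4337  0.1992] hubframe y,z cm 5.20 13.84  gap -0.0003 F [ 1.3  0.7 -0.6]
tool in EY/EZ: y [ 1.     0.004 -0.001] x [-0.001  0.    -1.   ]  q [-0.99  0.33 -0.02  1.23 -0.    1.46]
F y,z tool 0.3 -1.5
red n 11 px [363.2 204.2] r 0.0582 theta -14.6 y,z cm [1.47 5.63]
```

View pics/top16z.png

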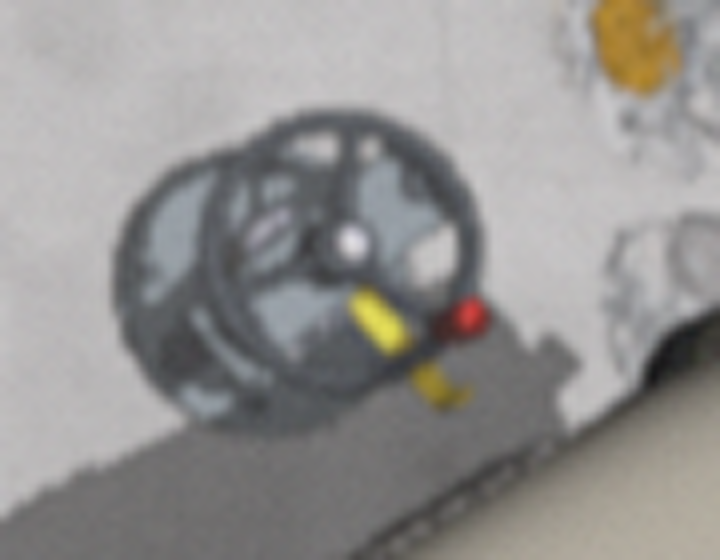

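The handle is at (468,318) in the crop, 14.6° short of the mark. In commanded coordinates it ends 2.5 cm ahead of the TCP. I'll go back and push to about 3° short, then look again.

>>> drive_tool:
  plan:
    - [[0, 0, -2.5, 0, 0, 0, 0], [0, 0, -2.5, 0, 0, 0, 0], [0, 0, -2.5, 0, 0, 0, 0], [0, -0.4, -0.3, 0, 0, 0, 0], [0, -0.4, 0, 0, 0, 0, 0]]

```text
clock: 13.33
tcp_pos: [0.4361, -0.3749, 0.1992]
orientation: [-0.24, -0.665, -0.24, 0.665]
wrist_force: [0.1, -0.8, 0.1]
finger_gap: 0.0001
```

```bash
python3 - <<'E'
from h import *
st()
E
```

```text
t 13.33 tcp [ 0.4361 -0.3749  0.1992] hubframe y,z cm 4.34 5.65  gap 0.0001 F [ 0.1 -0.8  0.1]
tool in EY/EZ: y [ 1.    -0.003 -0.   ] x [-0.  0. -1.]  q [-0.85  0.32 -0.02  1.23 -0.    1.6 ]
F y,z tool 0.7 0.5
```

>>> drive_tool:
  plan:
    - [[0, -0.4, 0, 0, 0, 0, 0], [0, -0.4, 0, 0, 0, 0, 0], [0, -0.4, 0, 0, 0, 0, 0], [0, -0.3, 0, 0, 0, 0, 0], [0, 0, 0, 0, 0, 0, 0]]

```text
clock: 13.75
tcp_pos: [0.4246, -0.3662, 0.1995]
orientation: [0.239, 0.666, 0.237, -0.666]
wrist_force: [1.8, -3.5, -2.6]
finger_gap: 0.0003
```

```bash
python3 - <<'E'
from h import *
st()
E
```

```text
t 13.75 tcp [ 0.4246 -0.3662  0.1995] hubframe y,z cm 2.94 5.97  gap 0.0003 F [ 1.8 -3.5 -2.6]
tool in EY/EZ: y [1.    0.002 0.002] x [ 0.001 -0.002 -1.   ]  q [-0.85  0.29 -0.06  1.22 -0.    1.6 ]
F y,z tool 3.9 0.8
```

>>> drive_tool:
  plan:
    - [[0, 0.5, 0, 0, 0, 0, 0], [0, 0.8, 0.5, 0, 0, 0, 0], [0, 0.6, 2.5, 0, 0, 0, 0], [0, 0, 2.5, 0, 0, 0, 0], [0, 0, 2.5, 0, 0, 0, 0]]

```text
clock: 14.17
tcp_pos: [0.3747, -0.4318, 0.1991]
orientation: [-0.239, -0.665, -0.239, 0.666]
wrist_force: [0.6, -0.2, -0.7]
finger_gap: -0.0002
```

```bash
python3 - <<'E'
from h import *
st()
i=snap("top","pics/top17.png");red(i);z=(305,165,395,235); cv2.imwrite("pics/top17z.png",cv2.resize(i[z[1]:z[3],z[0]:z[2]],None,fx=8,fy=8,interpolation=cv2.INTER_CUBIC))
E
```

```text
t 14.17 tcp [ 0.3747 -0.4318  0.1991] hubframe y,z cm 4.82 14.00  gap -0.0002 F [ 0.6 -0.2 -0.7]
tool in EY/EZ: y [ 1.     0.    -0.001] x [-0.001  0.    -1.   ]  q [-1.    0.32 -0.03  1.23 -0.    1.46]
F y,z tool 0.5 -0.4
red n 10 px [361.  206.2] r 0.0572 theta -4.0 y,z cm [0.4  5.71]
```

View pics/top17z.png

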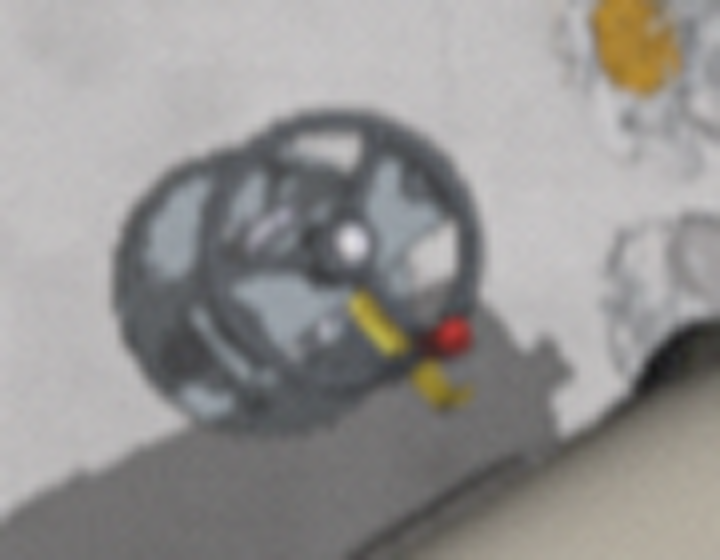

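```bash
cat >> h.py <<'E'
def redw(i):
    b=i[196:216,352:372].astype(float); w=np.clip(b[...,2]-np.maximum(b[...,0],b[...,1])-25,0,None)
    v,u=np.mgrid[196:216,352:372]; c=((w*u).sum()/w.sum(),(w*v).sum()/w.sum()); W=back("top",*c,.226); d=W[:2]-C0
    return round(float(np.degrees(np.arctan2(-(d@EY),d@EZ))),2),np.round(c,2).tolist(),round(float(np.hypot(*d)),4)
E
python3 - <<'E'
from h import *
for k in(0,1,16,17): print(k,redw(cv2.imread(f"pics/top{k}.png")))
for k in range(3): print(redw(env.read_camera("top")[:,:,::-1]))
E
```

```text
0 (-1.9, [360.74, 207.21], 0.0597)
1 (-1.1, [360.55, 207.34], 0.0596)
16 (-16.25, [363.31, 204.03], 0.0588)
17 (-4.9, [361.12, 206.36], 0.0584)
(-4.71, [361.27, 206.59], 0.0593)
(-4.79, [361.21, 206.5], 0.0589)
(-4.73, [361.11, 206.42], 0.0585)
```

The handle is about 3.3° (3.4 mm) short. I'll push to a measured y of about 2.60.

>>> drive_tool:
  plan:
    - [[0, 0, -2.5, 0, 0, 0, 0], [0, 0, -2.5, 0, 0, 0, 0], [0, 0, -2.5, 0, 0, 0, 0], [0, -0.7, -0.5, 0, 0, 0, 0], [0, -0.7, 0, 0, 0, 0, 0]]

```text
clock: 14.78
tcp_pos: [0.4296, -0.3671, 0.1991]
orientation: [0.24, 0.665, 0.24, -0.665]
wrist_force: [0.9, -0.1, -0.3]
finger_gap: 0.0
```

>>> drive_tool:
  plan:
    - [[0, -0.3, 0, 0, 0, 0, 0], [0, -0.2, 0, 0, 0, 0, 0], [0, -0.1, 0, 0, 0, 0, 0], [0, 0, 0, 0, 0, 0, 0], [0, 0, 0, 0, 0, 0, 0]]

```text
clock: 15.2
tcp_pos: [0.4243, -0.3654, 0.1995]
orientation: [0.239, 0.666, 0.238, -0.666]
wrist_force: [2.4, -3.8, -2.3]
finger_gap: -0.0
```

```bash
python3 - <<'E'
from h import *
st()
E
```

```text
t 15.20 tcp [ 0.4243 -0.3654  0.1995] hubframe y,z cm 2.87 5.95  gap -0.0000 F [ 2.4 -3.8 -2.3]
tool in EY/EZ: y [1.    0.002 0.002] x [ 0.001 -0.001 -1.   ]  q [-0.85  0.29 -0.06  1.22 -0.    1.6 ]
F y,z tool 4.5 0.5
```

>>> drive_tool:
  plan:
    - [[0, -0.1, 0, 0, 0, 0, 0], [0, -0.1, 0, 0, 0, 0, 0], [0, -0.05, 0, 0, 0, 0, 0], [0, 0, 0, 0, 0, 0, 0], [0, 0, 0, 0, 0, 0, 0]]

```text
clock: 15.62
tcp_pos: [0.4228, -0.3635, 0.1995]
orientation: [-0.239, -0.666, -0.238, 0.666]
wrist_force: [2.5, -3.6, -2.7]
finger_gap: -0.0
```

```bash
python3 - <<'E'
from h import *
st()
E
```

```text
t 15.62 tcp [ 0.4228 -0.3635  0.1995] hubframe y,z cm 2.62 5.94  gap -0.0000 F [ 2.5 -3.6 -2.7]
tool in EY/EZ: y [1.    0.002 0.001] x [ 0.    -0.001 -1.   ]  q [-0.85  0.29 -0.07  1.22 -0.    1.6 ]
F y,z tool 4.4 0.3
```

Now back off and look.

>>> drive_tool:
  plan:
    - [[0, 0.5, 0, 0, 0, 0, 0], [0, 0.8, 0.5, 0, 0, 0, 0], [0, 0.6, 2.5, 0, 0, 0, 0], [0, 0, 2.5, 0, 0, 0, 0], [0, 0, 2.5, 0, 0, 0, 0]]

```text
clock: 16.03
tcp_pos: [0.3724, -0.4285, 0.199]
orientation: [-0.238, -0.665, -0.239, 0.666]
wrist_force: [0.1, 0.6, 0.2]
finger_gap: -0.0002
```

```bash
python3 - <<'E'
from h import *
st()
for k in range(4): 
    i=snap("top",f"pics/top18_{k}.png"); print(redw(i)); red(i)
z=(305,165,395,235); cv2.imwrite("pics/top18z.png",cv2.resize(i[z[1]:z[3],z[0]:z[2]],None,fx=8,fy=8,interpolation=cv2.INTER_CUBIC))
E
```

```text
t 16.03 tcp [ 0.3724 -0.4285  0.199 ] hubframe y,z cm 4.43 13.97  gap -0.0002 F [0.1 0.6 0.2]
tool in EY/EZ: y [ 1.    -0.    -0.002] x [-0.001  0.001 -1.   ]  q [-1.    0.31 -0.04  1.22 -0.    1.46]
F y,z tool -0.4 -0.4
(-1.95, [360.49, 206.89], 0.0583)
red n 11 px [360.5 206.8] r 0.0578 theta -1.3 y,z cm [0.13 5.78]
(-1.78, [360.65, 207.16], 0.0593)
red n 14 px [360.5 207.3] r 0.0590 theta -0.1 y,z cm [0.01 5.9 ]
(-1.71, [360.57, 207.1], 0.059)
red n 14 px [360.5 207.3] r 0.0590 theta -0.1 y,z cm [0.01 5.9 ]
(-1.63, [360.5, 207.05], 0.0587)
red n 14 px [360.5 207.3] r 0.0590 theta -0.1 y,z cm [0.01 5.9 ]
```

View pics/top18z.png

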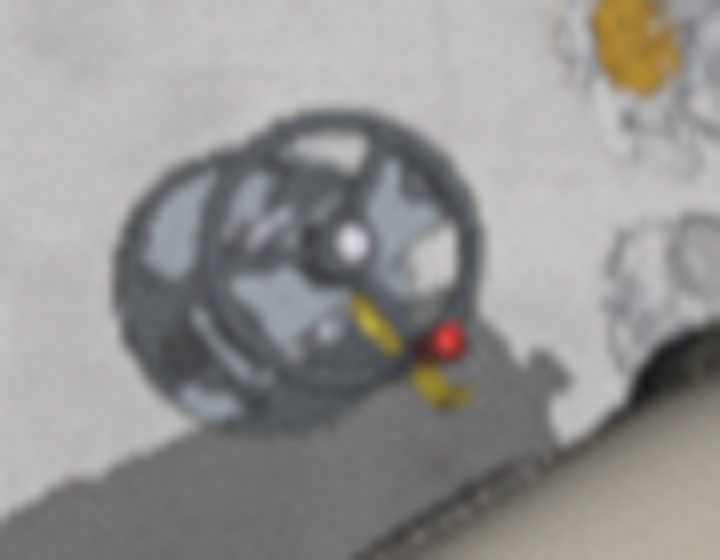

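The handle is at (449,342) in the crop; it was at (450,342) at the start. The weighted angle reads -1.8° against -1.5° at the start, so the turn is complete to within about 0.5°. Drawing back clear.

>>> drive_tool:
  plan:
    - [[-3, 0, 0, 0, 0, 0, 0], [-3, 0, 1, 0, 0, 0, 0], [0, 0, 3, 0, 0, 0, 0], [0, 0, 3, 0, 0, 0, 0], [0, 0, 0, 0, 0, 0, 0]]

```text
clock: 16.65
tcp_pos: [0.3172, -0.4747, 0.2599]
orientation: [-0.238, -0.665, -0.237, 0.666]
wrist_force: [1.1, -0.4, 0.3]
finger_gap: 0.0002
```

>>> drive_tool:
  plan:
    - [[0, 0, 0, 0, 0, 0, 0], [0, 0, 0, 0, 0, 0, 0], [0, 0, 0, 0, 0, 0, 0], [0, 0, 0, 0, 0, 0, 0], [0, 0, 0, 0, 0, 0, 0]]

```text
clock: 17.07
tcp_pos: [0.3199, -0.4716, 0.2592]
orientation: [0.239, 0.665, 0.239, -0.665]
wrist_force: [0.9, 1.1, 0.3]
finger_gap: 0.0003
```

```bash
python3 - <<'E'
from h import *
st()
i=snap("top","pics/top19.png"); print(redw(i)); s=snap("scene","pics/scene19.png")
for n,j in(("top",i),("scene",s)): cv2.imwrite(f"pics/{n}19b.png",cv2.resize(j,(800,600)))
E
```

```text
t 17.07 tcp [ 0.3199 -0.4716  0.2592] hubframe y,z cm 4.41 20.76  gap 0.0003 F [0.9 1.1 0.3]
tool in EY/EZ: y [ 1.    -0.001 -0.   ] x [-0.  0. -1.]  q [-1.12  0.3   0.09  1.37  0.    1.34]
F y,z tool -0.3 -1.4
(-1.67, [360.72, 207.29], 0.0598)
```

View pics/top19b.png

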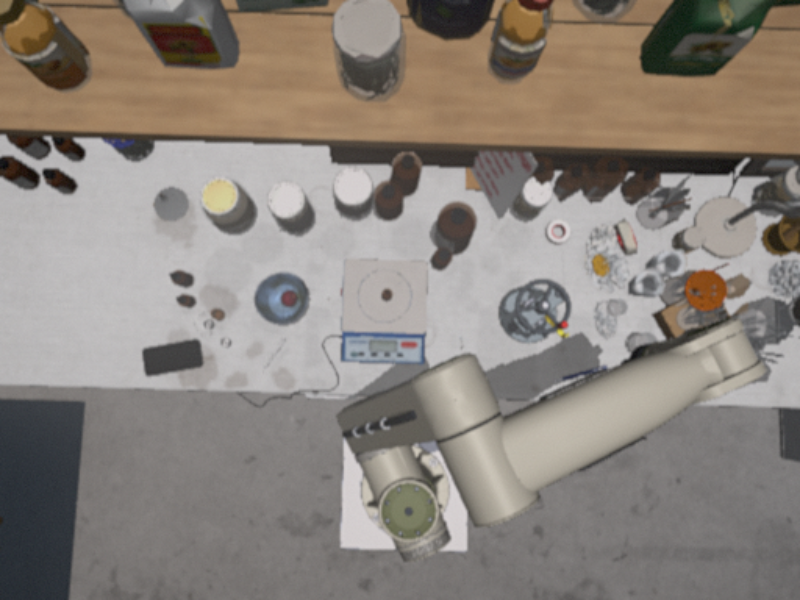

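View pics/scene19b.png

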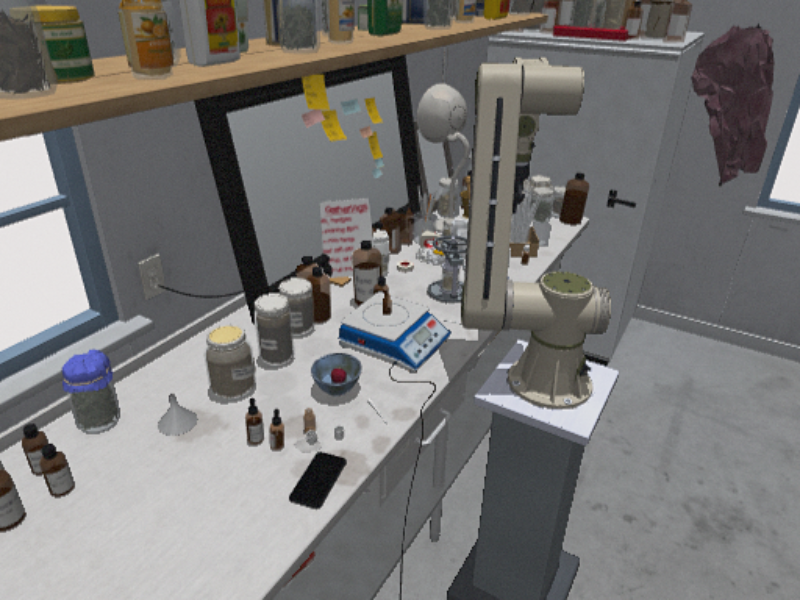

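The handle is back at the mark at (564,325), the same as in the first picture. Bowl, plum, bottles and scale stand as before, and the arm is clear.

```bash
python3 -c "
from workcell import env
print(env.hand_in())"
```

```text
the job is handed in; nothing more can be done
None
```

I pushed the wheel clockwise through one full turn with the closed fingers, and the red handle stands at the yellow mark again. The fingers then drew back about 15 cm clear of the handle. The job was handed in at about 17 s.

**Final position:** The top camera put the handle within about 0.5° of where it started: -1.7° against a starting reading of -1.1° to -1.9° by the same measure. I stopped short twice, drew off to look, and then nudged it the rest of the way, so it should not have run past the mark.

**Forces:** Pushing readings were mostly 5–8 N at the wrist, with one peak of about 12 N near 115°. There the fingers had slid too far to the outside of the handle, so I backed off and pushed from directly behind it. The pictures showed no backward turn of the wheel there.

**Not directly confirmed:**
- **Mid-turn views:** The arm hid the handle from both cameras around 175°, and again near 336°. I judged contact there from the force readings.
- **Press plate:** I did not look at it itself. That it came down rests on the wheel's turn.

The bystander objects looked unmoved in the final pictures.

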